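Close up a channel mould on the hold-down bed and set its regulator

ROBOT

A 6-joint arm with a two-finger parallel gripper is mounted at the origin on the work surface. World frame = base frame: x ahead of the robot, y to its left, z up, the work surface at z = 0. Lengths are in m, angles in rad, forces in N, time in s.
With the tool pointing down it reaches from about 0.275 to 0.725 m from the base axis. Payload 15.9 kg.
Tool frame: the origin (TCP) lies midway between the tips of the shut fingers; the grasp point (between the pads) lies 19 mm behind it; z points along the fingers, y is the line along which they close (so a half turn about z gives the same grasp; the last joint's range is limited). The gripper opens to 85 mm and grips with 20 to 120 N. Pads are 22 mm wide; open, the fingers measure 114 mm over their backs; the gripper's body (76 mm by 85 mm) begins 54 mm behind the grasp point. The pads swing forward as they close: fully open they stand 13 mm farther back than shut.
Start: joints at [-1.125, 0.213, -0.034, 1.323, 0, 1.571], TCP at [0.216, -0.451, 0.231] pointing down, gripper open.
Joint ranges: [-2.98, 2.98], [-0.74, 1.72], [-1.14, 1.35], [-2.1, 2.04], [-1.57, 1.44], [-3.14, 3.14]. Speed limits (rad/s): [1.89, 1.89, 2.39, 2.57, 3.14, 3.14].

INTERFACE

Orientations are given as a rotation vector (axis times angle).
In Python, from station import arm gives the robot as it stands.
- The arm moves only by the shell command python3 -m creep 'ROWS' [FORCE]. ROWS is a JSON object of lists of equal length, an entry for each row: "slide": the shift along the tool's x, y, z scaled (see below), a list of three; "rot": the turn, a rotation vector about the tool's x, y, z scaled (see below), a list of three; "claw": the closure, from -1 (fully open) to 1 (shut). A call has 1 to 5 rows; each row is the pose to reach, as a shift and turn from the pose commanded when the call began, along the tool's axes at that moment; what a row does not reach only later rows make up. The controller multiplies each number of a shift by 0.25 m and each number of a turn by pi/2 rad. A row lasts 1/10 s, in which the tool goes at most 50 mm and 8.59 degrees, less where a joint would pass 70% of its speed; a pose out of reach is approached as far as the arm can. A call with a number of a shift or a turn outside -1 to 1 is refused whole. A call with a gripper value outside its range is refused whole. The fingers move at their own pace and stop on an object; FORCE is the grip in N (left out, the last holds). Time passes only in rows, so rows that repeat a pose let the fingers close. It gives the time, the measured TCP pose, the force, the opening and the grip force at its end, in the units of the state.
- arm.sense(): the state, without advancing time (a new reading comes with each control period).
- arm.grab_frame(name): name is "scene" or "top" or "wrist"; returns the picture (480x640x3 uint8, blue, green, red); there is no depth.
- arm.calibration(name): a dict with "fx", "fy", "cx", "cy" (pixels), "D" ([k1, k2, p1, p2, k3] as OpenCV has them; the pictures are not rectified), "extrinsics" (4x4, takes a point from world to camera coordinates); the wrist camera has in their place "mount" (4x4, takes a point from camera to tool coordinates, whose origin is the TCP and whose axes are the flange's). Camera axes: x right, y up, looking along -z (the intrinsics and any distortion apply to the point x, -y, -z); pixel columns grow to the right and rows downward; lengths in m; the calibration is good to about 2 mm. A picture is of the moment at which its call begins: read the wrist's pose just before it. calibration takes no time and is no camera call.
- arm.close_job(): hands the job in; it is judged then, once.
Trained networks look in the newest picture that a camera, given by its name, has taken for a name from the list of things; names that differ only in an ending like _2 or _b are one class to them, and where a whole thing is asked for, a point or a joint stands for the part that bears it (a point fixed in the world has none). Each returns a list of dicts, best first, with "score" (0 to 1); they miss things now and then, are a little off and sometimes report something else, mostly with a low value. They report only what shows in the picture. A call takes as long as a camera call. They do not tell look-alikes from the thing itself.
- arm.trace(target, camera): "region" (480x640 bool, what is visible of it).
- arm.place_of(target, camera): "point" ([x, y, z] in m, in world coordinates, good to about 4 mm: a listed point, or the origin of a listed thing).
The state is a dict: "time": time; "q": joint angles; "qvel": joint speeds; "tau": joint torques, N m; "tcp_pos": TCP position; "ee_rot": TCP orientation; "ft_force": force on the tool from outside, world axes, zero at the start; "moment": the same for the moment, N m; "grip_width": finger opening in m; "grasp_force": force on a finger pad.
Only numpy, scipy, OpenCV 4.12 (cv2) and the standard library are available. Lean on these libraries where they do the work, as an engineer would, in place of code of your own. Each camera call takes 0.05 s, during which the arm holds its last target. There are 200 camera calls.

TASK

Lay all the beige mould segments on the metal hold-down bed in one tight, straight row, channels in line: each against the bed's far fence, the first butted flush against the steel end block and each next one flush against its neighbour, no gaps. Only when the row is closed, lift the loose lid off the regulator case by its knob and set it, knob up, in the middle of the cork mat, then turn the black bar knob in the case a little at a time until its needle points exactly at the steel mark on the edge of the dial. Finish by putting the lid back so that it sits closed on the case. Leave everything else where it stands; if something gets knocked out of place, put it right.

Things in the scene. Friction and masses are not known exactly. Their poses are not given: they have to be found in the camera images.
- bed: fixed aluminium bed, plate 100 (x) x 360 (y) mm, top 12 mm above the table; origin under its centre at table height. Steel fence along its far (+x) edge: inner face at x = +35 mm, top at z = 20 mm. Dark steel end block, same channelled section as the segments (50 x 40 x 45 mm), fixed on the plate's -y end, centred at x = +10 mm; its butting face looks to +y at y = -140 mm
- seat (a point): on the bed's top, where the origin of the first segment lies when it is flush with end block and fence; axes as the bed's. The next segments follow every 70 mm along +y
- segment0: mould segment of beige tooling board, 50 (its x) x 70 (its y) x 45 mm high, with an open channel 20 mm wide and 12 mm deep along y in its top; same either way round; origin at the centre of its underside. Three or all four of the four are there (None if absent)
- segment1: mould segment of beige tooling board, 50 (its x) x 70 (its y) x 45 mm high, with an open channel 20 mm wide and 12 mm deep along y in its top; same either way round; origin at the centre of its underside. Three or all four of the four are there (None if absent)
- segment2: mould segment of beige tooling board, 50 (its x) x 70 (its y) x 45 mm high, with an open channel 20 mm wide and 12 mm deep along y in its top; same either way round; origin at the centre of its underside. Three or all four of the four are there (None if absent)
- segment3: mould segment of beige tooling board, 50 (its x) x 70 (its y) x 45 mm high, with an open channel 20 mm wide and 12 mm deep along y in its top; same either way round; origin at the centre of its underside. Three or all four of the four are there (None if absent)
- case: fixed grey regulator case: open box 146 x 146 mm outside, walls 6 mm thick and 60 mm high, floor 6 mm; origin under its centre at table height. On its floor lies a white round dial with ticks
- lid: loose grey lid lying on the case: square plate 150 x 150 x 6 mm with a 110 x 110 x 5 mm block under it that drops into the case; origin at the centre of the underside of that block (on the closed case 55 mm above the table). Round black grip on top at its centre: 32 mm diameter, from 23 to 45 mm above the origin
- mat: fixed square cork mat, 170 x 170 x 3 mm, where the lid is to be put meanwhile; origin under its centre
- knob (a joint): turn of the black knob in the case, rad, 0 to 4.6, growing clockwise seen from above; it stays where it is left
- knob_grip (a point): on the knob's vertical axis (the case's centre) at the height to grip, 41 mm above the table; turns with the knob: its x lies along the bar grip, which is 49 mm long, 14 mm thick (y), 32 mm high and ends 7 mm above this point; the case is free round the knob for 67 mm
- pointer_tip (a point): outer end of the flat black needle, 5 mm wide, that turns with the knob just above the dial, 52 mm from the knob's axis towards the knob's +x, 12 mm above the table
- mark: steel rider fixed at the edge of the dial, 5 mm wide tine pointing inwards; origin on the knob's axis, the tine lies along its +x from 54 to 64 mm: the needle is to point straight at it (needle tip at y = 0, x = +52 mm in this frame)
- mark_tip (a point): inner end of the mark's tine, 54 mm from the knob's axis, 11 mm above the table
- tin: bystander: small closed tin, 60 mm diameter, 70 mm high, standing among the segments; origin under its centre
- cup_a: bystander: white mixing cup
- cup_b: bystander: white mixing cup
- driver: bystander: screwdriver
- offcut_a: bystander: wooden offcut
There are look-alikes about, which are no part of the job. What is shaped like the segment2 but orange or purple is not meant.

How it is judged:
By the outcome, as a careful person would: the job done as asked, in the order asked, and still so for the second after the job is handed in, with the robot touching nothing.
Of segment0, segment1, segment2, segment3 only 3 to 4 are there at a start; the rules pass over those that are not, and their reading is None.
At some moment in a run one of segment0, segment1, segment2, segment3 may be knocked a few centimetres aside while the robot is not near it.
Once in a run the grip may slacken for a moment while it holds something.
It also fails if it takes over 210 s, if anything falls off the work surface, if the arm or the gripper's body presses on something with over 40 N, if the wrist force passes 120 N, or if a joint passes its speed limit or range.

## Working session

There is one attempt and no reset: what is moved stays moved. The work goes in short steps, Python scripts to look and compute and a shell command to move; the robot and the scene stay as the last step left them, time stands still between calls to the robot, and variables do not carry over. Pictures are saved under pics/ and viewed, at most 19 in all, crops included, and the job is handed in when it is done.

```bash
ls; mkdir -p pics
cat > h.py <<'E'
import numpy as np,cv2
from scipy.spatial.transform import Rotation as R
from station import arm
def cal(n,s=None):
    c=arm.calibration(n);K=np.array([[c['fx'],0,c['cx']],[0,c['fy'],c['cy']],[0,0,1.]]);D=np.array(c['D'],float)
    if 'extrinsics' in c: E=np.array(c['extrinsics'])
    else:
        s=s or arm.sense();T=np.eye(4);T[:3,:3]=R.from_rotvec(s['ee_rot']).as_matrix();T[:3,3]=s['tcp_pos']
        E=np.linalg.inv(T@np.array(c['mount']))
    return K,D,E
def px2w(uv,z,C):
    K,D,E=C;p=cv2.undistortPoints(np.array(uv,float).reshape(-1,1,2),K,D).reshape(-1,2)
    d=np.c_[p[:,0],-p[:,1],-np.ones(len(p))]@E[:3,:3];o=-E[:3,:3].T@E[:3,3]
    return o+d*((z-o[2])/d[:,2])[:,None]
def w2px(P,C):
    K,D,E=C;q=np.atleast_2d(P)@E[:3,:3].T+E[:3,3];q=q*[1,-1,-1]
    return cv2.projectPoints(q,np.zeros(3),np.zeros(3),K,D)[0].reshape(-1,2)
def toolmove(dw,drot=None,s=None):
    """world shift -> slide numbers"""
    s=s or arm.sense();M=R.from_rotvec(s['ee_rot']).as_matrix();return np.round(M.T@np.array(dw)/.25,4)
E
python3 - <<'E'
from h import *
s=arm.sense();print({k:np.round(v,3) for k,v in s.items()})
for n in('top','scene'):cv2.imwrite(f'pics/{n}0.png',arm.grab_frame(n))
for t in['segment0','bed','seat','case','lid','mat','tin','cup_a','driver','offcut_a']:
  for c in('top','scene'):
    print(t,c,[(round(d['score'],2),np.round(d['point'],3).tolist()) for d in arm.place_of(t,c)])
E
```

```text
pics
{'time': np.float64(0.0), 'q': array([-1.125,  0.213, -0.035,  1.324, -0.   ,  1.571]), 'qvel': array([-0.   ,  0.001, -0.001, -0.   , -0.001, -0.003]), 'tau': array([-5.0000e-03, -6.8616e+01,  4.8712e+01,  1.7000e-02, -0.0000e+00,
        0.0000e+00]), 'tcp_pos': array([ 0.215, -0.451,  0.231]), 'ee_rot': array([-3.063, -0.694,  0.   ]), 'ft_force': array([0.304, 0.31 , 0.53 ]), 'moment': array([-0.02 , -0.036, -0.042]), 'grasp_force': np.float64(0.0), 'grip_width': np.float64(0.086)}
segment0 top [(0.88, [0.432, 0.006, -0.004]), (0.88, [0.479, -0.268, 0.004]), (0.83, [0.47, -0.493, -0.001]), (0.82, [0.561, -0.391, 0.005]), (0.77, [0.43, -0.121, -0.001]), (0.66, [0.308, -0.149, 0.0]), (0.61, [0.434, 0.139, 0.003]), (0.25, [0.622, -0.236, 0.012])]
segment0 scene [(0.88, [0.309, -0.147, 0.001]), (0.86, [0.566, -0.39, 0.001]), (0.84, [0.48, -0.266, -0.001]), (0.76, [0.431, -0.12, -0.002]), (0.65, [0.431, 0.013, 0.003]), (0.64, [0.47, -0.495, -0.004]), (0.61, [0.431, 0.137, -0.0]), (0.27, [0.43, -0.376, -0.005])]
bed top [(0.57, [0.609, -0.133, -0.001])]
bed scene [(0.81, [0.611, -
[... 251 characters left out ...]
2])]
lid scene [(0.68, [0.624, 0.189, 0.056])]
mat top [(0.97, [0.432, 0.363, -0.005]), (0.23, [0.428, -0.373, -0.001])]
mat scene [(0.76, [0.428, 0.367, 0.004]), (0.23, [0.624, 0.18, -0.003])]
tin top [(0.95, [0.427, -0.374, -0.001])]
tin scene [(0.63, [0.62, -0.24, 0.012]), (0.59, [0.43, -0.373, -0.006])]
cup_a top [(0.96, [0.801, -0.095, 0.004]), (0.89, [0.759, 0.015, -0.0])]
cup_a scene [(0.81, [0.799, -0.093, -0.001]), (0.78, [0.761, 0.018, 0.003])]
driver top [(0.71, [0.298, -0.275, 0.004])]
driver scene [(0.49, [0.302, -0.27, -0.0])]
offcut_a top [(0.91, [0.256, 0.269, 0.002]), (0.62, [0.621, -0.236, 0.014]), (0.26, [0.8, -0.09, 0.004])]
offcut_a scene [(0.78, [0.251, 0.266, -0.002])]
```

View pics/top0.png

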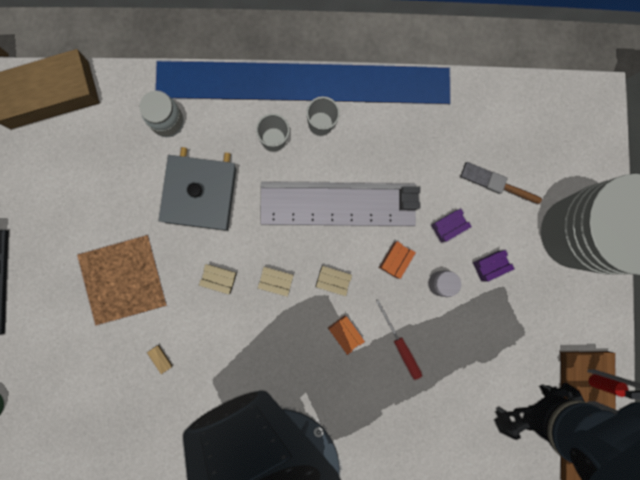

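View pics/scene0.png

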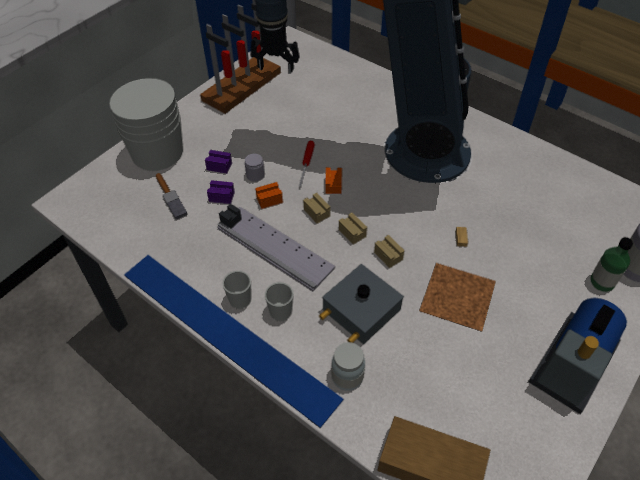

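Seven block shapes: beige at top px (333,279), (276,281), (218,278); orange (397,259), (346,334); purple (451,225), (494,265). Only the beige ones fit. I'll confirm that in a crop.

Run:
```python
from h import *
im=cv2.imread('pics/top0.png');cv2.imwrite('pics/crop1.png',cv2.resize(im[170:370,150:420],None,fx=2.9,fy=2.9,interpolation=cv2.INTER_CUBIC))
C=cal('top')
hsv=cv2.cvtColor(im,cv2.COLOR_BGR2HSV)
from station import arm
c=arm.calibration('wrist');print(c['fx'],c['cx'],np.round(c['mount'],3).tolist())
arm.grab_frame('top')
for d in arm.trace('segment0','top'):
    m=d['region'].astype('uint8');ys,xs=np.nonzero(m);r=cv2.minAreaRect(np.c_[xs,ys].astype('f4'))
    b=px2w(cv2.boxPoints(r),.04,C)[:,:2];e=b[1]-b[0];f=b[2]-b[1]
    l=e if np.hypot(*e)>np.hypot(*f) else f
    print(round(d['score'],2),np.round(b.mean(0),3),np.round([np.hypot(*e),np.hypot(*f)],3),'long-axis deg',round(np.degrees(np.arctan2(l[1],l[0]))%180,1),hsv[m>0].mean(0).round())
```

```text
430.6827752640118 321.6539539810705 [[-0.0, 0.95, 0.314, 0.079], [1.0, -0.0, 0.001, -0.0], [0.001, 0.314, -0.95, -0.142], [0.0, 0.0, 0.0, 1.0]]
0.94 [ 0.56  -0.389] [0.084 0.051] long-axis deg 118.9 [138. 115.  98.]
0.89 [ 0.433 -0.12 ] [0.051 0.073] long-axis deg 74.3 [ 21.  63. 153.]
0.85 [ 0.314 -0.149] [0.052 0.074] long-axis deg 37.5 [ 11. 161. 134.]
0.82 [ 0.47  -0.487] [0.087 0.059] long-axis deg 114.3 [137. 115.  94.]
0.68 [ 0.482 -0.265] [0.077 0.058] long-axis deg 147.1 [ 11. 151. 150.]
0.67 [0.431 0.01 ] [0.051 0.072] long-axis deg 74.0 [ 21.  61. 158.]
```

View pics/crop1.png

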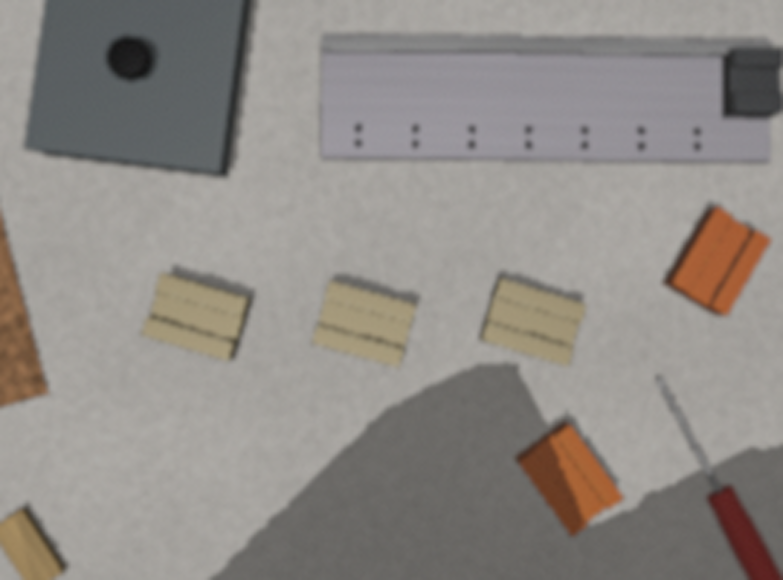

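The crop shows the three beige segments at about (530,320), (365,320) and (195,315). They have dark channel lines and are all turned about 16°. The orange ones are look-alikes. Next I move the wrist camera over the bed.

```bash
cat >> h.py <<'E'
def to(p,yaw,s=None):
    """slide & rot numbers to bring TCP to p, tool down, tool y at world angle yaw deg (mod 180 nearest)"""
    s=s or arm.sense();M=R.from_rotvec(s['ee_rot']).as_matrix()
    best=None
    for a in(np.radians(yaw),):
        y=np.array([np.cos(a),np.sin(a),0]);z=np.array([0,0,-1.]);T=np.c_[np.cross(y,z),y,z]
        r=R.from_matrix(M.T@T).as_rotvec()
    print('t',round(s['time'],2),'tcp',np.round(s['tcp_pos'],4),'y-ang',round(np.degrees(np.arctan2(M[1,1],M[0,1])),2),'F',np.round(s['ft_force'],1),'w',round(s['grip_width'],4),'gf',round(s['grasp_force'],1))
    print(' slide',np.round(M.T@(np.array(p)-s['tcp_pos'])/.25,4).tolist(),'rot',np.round(r/(np.pi/2),4).tolist())
E
python3 -m creep '{"slide":[[0.83,-0.585,-0.14],[0.83,-0.585,-0.14],[0.83,-0.585,-0.14],[0.83,-0.585,-0.14],[0.83,-0.585,-0.14]],"rot":[[0,0,-0.09],[0,0,-0.18],[0,0,-0.27],[0,0,-0.36],[0,0,-0.45]],"claw":[-1,-1,-1,-1,-1]}'
python3 -c "
from h import *
to([.5,-.0,.42],0)"
```

```text
time: 1.7
tcp_pos: [0.3372, -0.2334, 0.2659]
ee_rot: [2.629, 1.719, 0.0]
ft_force: [1.6, -1.2, -0.3]
grip_width: 0.0854
grasp_force: 0.0
t 1.7 tcp [ 0.3372 -0.2334  0.2659] y-ang -23.66 F [ 1.6 -1.2 -0.3] w 0.0854 gf 0.0
 slide [1.1163, 0.2225, -0.6164] rot [0.0004, 0.0001, -0.2628]
```

```bash
python3 -m creep '{"slide":[[0.2,0.04,-0.12],[0.4,0.08,-0.24],[0.6,0.12,-0.35],[0.8,0.16,-0.45],[0.95,0.2,-0.52]],"rot":[[0,0,-0.09],[0,0,-0.18],[0,0,-0.26],[0,0,-0.26],[0,0,-0.26]],"claw":[-1,-1,-1,-1,-1]}'
python3 -m creep '{"slide":[[0,0,0],[0,0,0],[0,0,0]],"rot":[[0,0,0],[0,0,0],[0,0,0]],"claw":[-1,-1,-1]}'
python3 - <<'E'
from h import *
s=arm.sense();to([.5,0,.42],0,s)
cv2.imwrite('pics/w1.png',arm.grab_frame('wrist'));C=cal('wrist',s)
for t in ['segment0','bed','seat','tin','mat','case','lid']:
    print(t,[(round(d['score'],2),np.round(d['point'],4).tolist()) for d in arm.place_of(t,'wrist')])
print(w2px([[.434,-.12,.045],[.434,.01,.045],[.65,-.313,.012],[.56,.047,.012]],C).round())
E
```

```text
time: 2.2
tcp_pos: [0.4654, -0.0549, 0.3858]
ee_rot: [2.231, 2.21, 0.001]
ft_force: [1.6, -1.4, 0.6]
grip_width: 0.0855
grasp_force: 0.0
time: 2.5
tcp_pos: [0.4644, -0.0572, 0.384]
ee_rot: [-2.232, -2.21, 0.001]
ft_force: [-0.2, 0.2, 0.3]
grip_width: 0.0853
grasp_force: 0.0
t 2.5 tcp [ 0.4644 -0.0572  0.384 ] y-ang -0.59 F [-0.2  0.2  0.3] w 0.0853 gf 0.0
 slide [0.2304, 0.14, -0.144] rot [-0.0005, 0.0001, -0.0065]
segment0 [(0.94, [0.5643, -0.3963, -0.0023]), (0.89, [0.3111, -0.1496, 0.0005]), (0.77, [0.4259, 0.0093, 0.0008]), (0.7, [0.4801, -0.2645, -0.0033]), (0.66, [0.7613, 0.018, 0.0002]), (0.63, [0.433, -0.1239, -0.0028])]
bed [(0.67, [0.6115, -0.1323, -0.0032]), (0.23, [0.7617, 0.018, -0.0009])]
seat [(0.55, [0.6196, -0.2391, 0.0125])]
tin [(0.89, [0.4296, -0.374, 0.0013])]
mat [(0.17, [0.6091, -0.1349, -0.0012])]
case []
lid [(0.46, [0.3017, -0.2718, 0.0009])]
[[297. 230.]
 [294. 114.]
 [459. 355.]
 [407.  78.]]
```

View pics/w1.png

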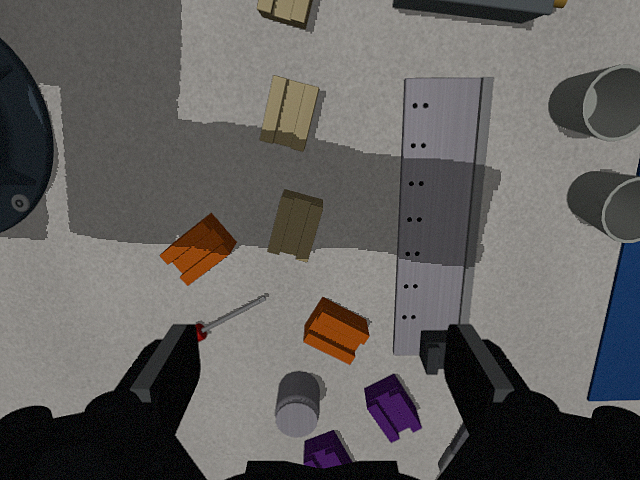

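The wrist view shows the bed's near edge from (404,79) to (394,354). Beige segments are at (290,113), (295,225) and, cut off, (287,10). I'll fit the bed pose from the corners.

Run:
```python
from h import *
s=arm.sense();C=cal('wrist',s)
im=cv2.imread('pics/w1.png')
g=cv2.cvtColor(im,cv2.COLOR_BGR2GRAY)
def sub(p):return cv2.cornerSubPix(g,np.array(p,'f4').reshape(-1,1,2),(4,4),(-1,-1),(3,30,.01)).reshape(-1,2)
pl=sub([(404,79),(394,354)]);P=px2w(pl,.012,C);print(pl,P.round(4));d=P[0]-P[1];print('len',np.hypot(d[0],d[1]),'ang of +y',np.degrees(np.arctan2(d[1],d[0])))
y=d/np.linalg.norm(d);x=np.array([y[1],-y[0],0])
cen=(P[0]+P[1])/2+.05*x;print('bed centre',cen, 'seat',cen+.01*x-.105*y)
f=px2w([(493,78)],.02,C);print('fence outer corner',f,'expect',P[0]+.1*x)
for q in ([(274,76),(319,86),(303,151),(261,139)],[(285,190),(323,201),(306,259),(268,250)]):
    w=px2w(q,.045,C)[:,:2];print(w.round(3).tolist(),w.mean(0).round(4),np.linalg.norm(w-np.roll(w,1,0),axis=1).round(3))
    v=(w[0]-w[3]+w[1]-w[2]);print('y-axis ang',np.degrees(np.arctan2(v[1],v[0])))
```

```text
[[404.30136  78.33933]
 [393.08847 354.17722]] [[ 0.5576  0.047   0.012 ]
 [ 0.5596 -0.3099  0.012 ]]
len 0.3568448076376463 ang of +y 90.32968563639703
bed centre [ 0.60858343 -0.13116845  0.012     ] seat [ 0.61918745 -0.23610917  0.012     ]
fence outer corner [[0.65494038 0.04662757 0.02      ]] expect [0.65755595 0.04753871 0.012     ]
[[0.415, 0.049], [0.462, 0.039], [0.443, -0.029], [0.398, -0.016]] [0.4293 0.0108] [0.067 0.048 0.07  0.048]
y-axis ang 74.97971276648269
[[0.422, -0.072], [0.465, -0.086], [0.444, -0.156], [0.399, -0.144]] [ 0.4324 -0.1145] [0.075 0.045 0.073 0.046]
y-axis ang 72.89107122545362
```

```bash
python3 -c "
from h import *
to([.431,-.118,.10],-16)"
```

```text
t 2.9 tcp [ 0.4646 -0.057   0.3845] y-ang -0.6 F [ 0.   0.3 -0.9] w 0.0854 gf 0.0
 slide [-0.2453, -0.132, 1.1379] rot [-0.0, -0.0, 0.1712]
```

```bash
python3 -m creep '{"slide":[[-0.05,-0.03,0.2],[-0.1,-0.06,0.4],[-0.15,-0.1,0.6],[-0.2,-0.13,0.8],[-0.245,-0.132,0.95]],"rot":[[0,0,0.09],[0,0,0.17],[0,0,0.171],[0,0,0.171],[0,0,0.171]],"claw":[-1,-1,-1,-1,-1]}'
python3 -m creep '{"slide":[[0,0,0.18],[0,0,0.18],[0,0,0.18]],"rot":[[0,0,0],[0,0,0],[0,0,0]],"claw":[-1,-1,-1]}'
python3 - <<'E'
from h import *
s=arm.sense();to([.431,-.118,.01],-16,s)
cv2.imwrite('pics/w2.png',arm.grab_frame('wrist'));C=cal('wrist',s)
for t in ['segment0']:
    print(t,[(round(d['score'],2),np.round(d['point'],4).tolist()) for d in arm.place_of(t,'wrist')])
E
```

```text
time: 3.4
tcp_pos: [0.4301, -0.118, 0.1453]
ee_rot: [2.508, 1.891, 0.0]
ft_force: [1.8, -0.4, -0.6]
grip_width: 0.0856
grasp_force: 0.0
time: 3.7
tcp_pos: [0.4312, -0.1176, 0.103]
ee_rot: [-2.508, -1.891, 0.001]
ft_force: [0.4, 0.8, 1.1]
grip_width: 0.0855
grasp_force: 0.0
t 3.7 tcp [ 0.4312 -0.1176  0.103 ] y-ang -15.95 F [0.4 0.8 1.1] w 0.0855 gf 0.0
 slide [-0.0018, -0.0001, 0.3719] rot [-0.0005, -0.0, 0.0005]
segment0 [(0.94, [0.4773, -0.2669, -0.0015]), (0.88, [0.425, 0.009, -0.0002]), (0.85, [0.4325, -0.1222, 0.0021]), (0.61, [0.3151, -0.1465, 0.0018])]
```

View pics/w2.png

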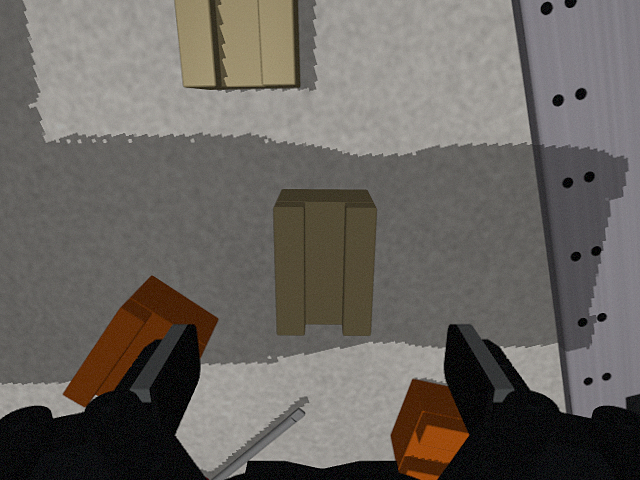

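Centred and aligned: the beige top face runs (274,205) to (376,335). Descend and grip.

```bash
python3 -m creep '{"slide":[[-0.008,0,0.15],[-0.008,0,0.3],[-0.008,0,0.372],[-0.008,0,0.372],[-0.008,0,0.372]],"rot":[[0,0,0],[0,0,0],[0,0,0],[0,0,0],[0,0,0]],"claw":[-1,-1,-1,-1,-1]}' 60
python3 -m creep '{"slide":[[0,0,0],[0,0,0],[0,0,0],[0,0,0],[0,0,0]],"rot":[[0,0,0],[0,0,0],[0,0,0],[0,0,0],[0,0,0]],"claw":[1,1,1,1,1]}' 60
python3 -m creep '{"slide":[[0,0,0],[0,0,0],[0,0,-0.1],[0,0,-0.25],[0,0,-0.36]],"rot":[[0,0,0],[0,0,0],[0,0,0],[0,0,0],[0,0,0]],"claw":[1,1,1,1,1]}' 60
python3 -c "
from h import *
to([.615,-.232,.08],0)"
```

```text
time: 4.3
tcp_pos: [0.4322, -0.1198, 0.0108]
ee_rot: [2.506, 1.891, 0.002]
ft_force: [0.3, -0.3, -0.0]
grip_width: 0.0851
grasp_force: 0.0
time: 4.8
tcp_pos: [0.4317, -0.1198, 0.0102]
ee_rot: [2.507, 1.891, 0.002]
ft_force: [-3.3, 1.4, 15.9]
grip_width: 0.0494
grasp_force: 60.5
time: 5.3
tcp_pos: [0.4309, -0.1196, 0.1012]
ee_rot: [2.507, 1.891, 0.001]
ft_force: [1.1, -1.1, -1.3]
grip_width: 0.0492
grasp_force: 63.3
t 5.3 tcp [ 0.4309 -0.1196  0.1012] y-ang -15.95 F [ 1.1 -1.1 -1.3] w 0.0492 gf 63.3
 slide [-0.2299, 0.8313, 0.0859] rot [0.0007, 0.0001, -0.1772]
```

```bash
python3 -m creep '{"slide":[[-0.04,0.16,0],[-0.08,0.33,0],[-0.13,0.5,0],[-0.17,0.66,0],[-0.2,0.81,0]],"rot":[[0,0,-0.06],[0,0,-0.12],[0,0,-0.177],[0,0,-0.177],[0,0,-0.177]],"claw":[1,1,1,1,1]}' 60
python3 -m creep '{"slide":[[0,0,0],[0,0,0.1],[0,0,0.2],[0,0,0.27]],"rot":[[0,0,0],[0,0,0],[0,0,0],[0,0,0]],"claw":[1,1,1,1]}' 60
python3 - <<'E'
from h import *
s=arm.sense();to([.620,-.238,.022],0,s)
cv2.imwrite('pics/w3.png',arm.grab_frame('wrist'));C=cal('wrist',s)
E
```

```text
time: 5.8
tcp_pos: [0.613, -0.2244, 0.0992]
ee_rot: [2.222, 2.221, 0.0]
ft_force: [0.1, 0.0, -0.8]
grip_width: 0.0493
grasp_force: 63.6
time: 6.2
tcp_pos: [0.6107, -0.2228, 0.0302]
ee_rot: [-2.221, -2.22, 0.001]
ft_force: [-0.7, 0.5, -1.3]
grip_width: 0.0495
grasp_force: 63.5
t 6.2 tcp [ 0.6107 -0.2228  0.0302] y-ang -0.02 F [-0.7  0.5 -1.3] w 0.0495 gf 63.5
 slide [-0.0607, 0.0374, 0.0327] rot [-0.0009, -0.0003, -0.0002]
```

View pics/w3.png

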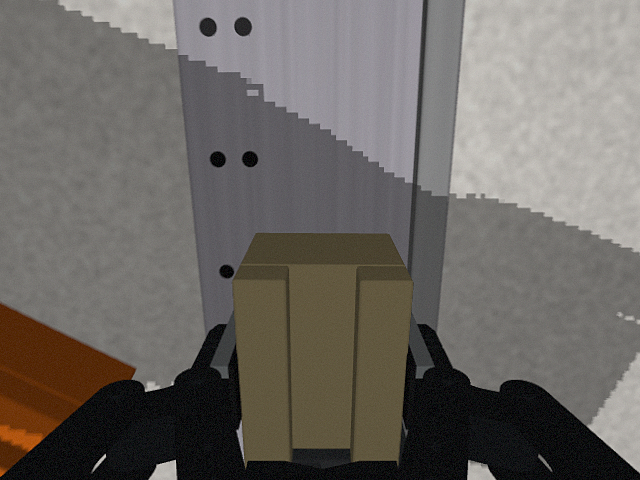

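```bash
python3 -m creep '{"slide":[[0,0,0.015],[0,0,0.026],[0,0,0.03]],"rot":[[0,0,0],[0,0,0],[0,0,0]],"claw":[1,1,1]}' 60
python3 -m creep '{"slide":[[0,0.01,0],[0,0.02,0],[0,0.028,0]],"rot":[[0,0,0],[0,0,0],[0,0,0]],"claw":[1,1,1]}' 60
python3 -m creep '{"slide":[[0,0.004,0],[0,0.004,0]],"rot":[[0,0,0],[0,0,0]],"claw":[1,1]}' 60
python3 -m creep '{"slide":[[0,0.004,0],[0,0.004,0]],"rot":[[0,0,0],[0,0,0]],"claw":[1,1]}' 60
python3 -m creep '{"slide":[[0,0.004,0],[0,0.004,0]],"rot":[[0,0,0],[0,0,0]],"claw":[1,1]}' 60
```

```text
time: 6.55
tcp_pos: [0.6121, -0.2234, 0.0249]
ee_rot: [2.221, 2.22, 0.001]
ft_force: [0.2, -0.3, -1.6]
grip_width: 0.0492
grasp_force: 63.5
time: 6.85
tcp_pos: [0.6192, -0.2234, 0.0244]
ee_rot: [2.221, 2.221, 0.001]
ft_force: [0.0, -0.3, -0.8]
grip_width: 0.0494
grasp_force: 63.5
time: 7.05
tcp_pos: [0.6198, -0.2232, 0.0239]
ee_rot: [-2.222, -2.221, 0.0]
ft_force: [0.3, -0.2, -0.9]
grip_width: 0.0491
grasp_force: 63.5
time: 7.25
tcp_pos: [0.62, -0.2233, 0.0238]
ee_rot: [-2.221, -2.22, 0.001]
ft_force: [-4.3, -0.6, 0.5]
grip_width: 0.0493
grasp_force: 63.8
time: 7.45
tcp_pos: [0.6201, -0.2233, 0.0236]
ee_rot: [-2.22, -2.219, 0.003]
ft_force: [-11.4, -0.5, 2.1]
grip_width: 0.0493
grasp_force: 64.1
```

```bash
python3 -m creep '{"slide":[[0,-0.002,0.004],[0,-0.002,0.008],[0,-0.002,0.008]],"rot":[[0,0,0],[0,0,0],[0,0,0]],"claw":[1,1,1]}' 60
python3 -m creep '{"slide":[[-0.01,0,0],[-0.02,0,0],[-0.03,0,0],[-0.04,0,0],[-0.048,0,0]],"rot":[[0,0,0],[0,0,0],[0,0,0],[0,0,0],[0,0,0]],"claw":[1,1,1,1,1]}' 60
python3 -m creep '{"slide":[[-0.004,0,0],[-0.004,0,0]],"rot":[[0,0,0],[0,0,0]],"claw":[1,1]}' 60
python3 -m creep '{"slide":[[-0.004,0,0],[-0.004,0,0]],"rot":[[0,0,0],[0,0,0]],"claw":[1,1]}' 60
```

```text
time: 7.75
tcp_pos: [0.62, -0.2233, 0.0224]
ee_rot: [-2.221, -2.22, 0.002]
ft_force: [-11.8, 1.9, 9.9]
grip_width: 0.0492
grasp_force: 64.8
time: 8.25
tcp_pos: [0.6201, -0.2334, 0.0224]
ee_rot: [-2.218, -2.22, -0.002]
ft_force: [-12.3, 15.1, 15.8]
grip_width: 0.0495
grasp_force: 65.4
time: 8.45
tcp_pos: [0.6201, -0.2345, 0.0224]
ee_rot: [-2.218, -2.22, -0.001]
ft_force: [-12.6, 13.4, 14.8]
grip_width: 0.0495
grasp_force: 65.4
time: 8.65
tcp_pos: [0.6201, -0.2355, 0.0223]
ee_rot: [-2.218, -2.22, -0.001]
ft_force: [-11.4, 12.9, 14.4]
grip_width: 0.0498
grasp_force: 42.9
```

```bash
python3 -m creep '{"slide":[[-0.004,0,0],[-0.008,0,0],[-0.008,0,0]],"rot":[[0,0,0],[0,0,0],[0,0,0]],"claw":[1,1,1]}' 60
python3 -m creep '{"slide":[[-0.004,0,0],[-0.008,0,0],[-0.008,0,0]],"rot":[[0,0,0],[0,0,0],[0,0,0]],"claw":[1,1,1]}' 60
python3 - <<'E'
from h import *
s=arm.sense();to([.620,-.238,.022],0,s)
cv2.imwrite('pics/w4.png',arm.grab_frame('wrist'));
E
```

```text
time: 8.95
tcp_pos: [0.6201, -0.2367, 0.0223]
ee_rot: [-2.217, -2.22, -0.003]
ft_force: [-11.9, 19.5, 14.8]
grip_width: 0.0494
grasp_force: 59.2
time: 9.25
tcp_pos: [0.6201, -0.2367, 0.0223]
ee_rot: [-2.214, -2.22, -0.006]
ft_force: [-13.8, 33.6, 20.3]
grip_width: 0.049
grasp_force: 59.8
t 9.25 tcp [ 0.6201 -0.2367  0.0223] y-ang 0.16 F [-13.8  33.6  20.3] w 0.049 gf 59.8
 slide [-0.0051, -0.0005, 0.0013] rot [-0.0012, -0.0048, 0.0018]
```

```bash
python3 -m creep '{"slide":[[0.01,0,0],[0.01,0,0],[0.01,0,0],[0.01,0,0],[0.01,0,0]],"rot":[[0,0,0],[0,0,0],[0,0,0],[0,0,0],[0,0,0]],"claw":[1,-1,-1,-1,-1]}' 60
python3 -m creep '{"slide":[[0,0,-0.1],[0,0,-0.25],[0.1,0,-0.4],[0.25,0,-0.45],[0.25,0,-0.45]],"rot":[[0,0,0],[0,0,0],[0,0,0],[0,0,0],[0,0,0]],"claw":[-1,-1,-1,-1,-1]}' 60
python3 - <<'E'
from h import *
s=arm.sense();to([.431,.010,.10],-15.5,s)
cv2.imwrite('pics/w5.png',arm.grab_frame('wrist'));
print([(round(d['score'],2),np.round(d['point'],4).tolist()) for d in arm.place_of('segment0','wrist')])
arm.grab_frame('top');print([(round(d['score'],2),np.round(d['point'],4).tolist()) for d in arm.place_of('segment0','top')])
E
```

```text
time: 9.8
tcp_pos: [0.6213, -0.239, 0.022]
ee_rot: [2.222, 2.221, 0.0]
ft_force: [0.1, -0.4, 0.4]
grip_width: 0.0855
grasp_force: 0.0
time: 10.3
tcp_pos: [0.6227, -0.1733, 0.1373]
ee_rot: [2.217, 2.222, 0.004]
ft_force: [1.2, -0.3, 0.3]
grip_width: 0.0855
grasp_force: 0.0
t 10.3 tcp [ 0.6227 -0.1733  0.1373] y-ang 0.13 F [ 1.2 -0.3  0.3] w 0.0855 gf 0.0
 slide [0.735, -0.7656, 0.1462] rot [0.0026, -0.0003, 0.1737]
[(0.71, [0.5622, -0.3915, -0.0]), (0.68, [0.4788, -0.2664, -0.0014]), (0.58, [0.6206, -0.2408, 0.0105])]
[(0.97, [0.4298, 0.0066, -0.0015]), (0.84, [0.4708, -0.4935, -0.0049]), (0.71, [0.5592, -0.3921, 0.0054]), (0.59, [0.4328, 0.1403, 0.0026])]
```

View pics/w5.png

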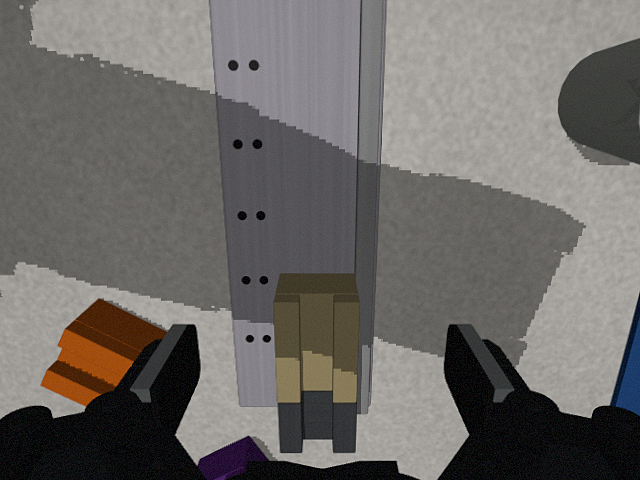

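The first segment (275–358, 275–403) is flush with the dark end block and the fence. Now the second, at (0.430, 0.009).

```bash
python3 -m creep '{"slide":[[0.13,-0.14,0],[0.26,-0.28,0],[0.4,-0.42,0],[0.54,-0.56,0],[0.66,-0.7,0.05]],"rot":[[0,0,0.06],[0,0,0.12],[0.002,0,0.174],[0.002,0,0.174],[0.002,0,0.174]],"claw":[-1,-1,-1,-1,-1]}' 60
python3 -m creep '{"slide":[[0,0,0],[0,0,0]],"rot":[[0,0,0],[0,0,0]],"claw":[-1,-1]}' 60
python3 - <<'E'
from h import *
s=arm.sense();to([.430,.009,.01],-15.5,s)
cv2.imwrite('pics/w6.png',arm.grab_frame('wrist'));C=cal('wrist',s)
print([(round(d['score'],2),np.round(d['point'],4).tolist()) for d in arm.place_of('segment0','wrist')])
im=cv2.imread('pics/w6.png')
for d in arm.trace('segment0','wrist'):
    m=d['region'].astype('uint8');ys,xs=np.nonzero(m);r=cv2.minAreaRect(np.c_[xs,ys].astype('f4'))
    b=px2w(cv2.boxPoints(r),.045,C)[:,:2];print(round(d['score'],2),b.mean(0).round(4),b.round(3).tolist(),im[m>0].mean(0).round())
E
```

```text
time: 11.0
tcp_pos: [0.4453, -0.0108, 0.1222]
ee_rot: [-2.504, -1.895, 0.002]
ft_force: [0.7, 1.1, 0.0]
grip_width: 0.0855
grasp_force: 0.0
time: 11.2
tcp_pos: [0.4455, -0.0114, 0.1216]
ee_rot: [-2.501, -1.896, 0.005]
ft_force: [0.7, -1.2, 1.0]
grip_width: 0.0857
grasp_force: 0.0
t 11.2 tcp [ 0.4455 -0.0114  0.1216] y-ang -15.66 F [ 0.7 -1.2  1. ] w 0.0857 gf 0.0
 slide [0.062, -0.0802, 0.4466] rot [-0.0024, 0.0005, -0.0018]
[(0.82, [0.4255, 0.0093, 0.0002]), (0.68, [0.3113, -0.1523, 0.0])]
0.83 [0.4277 0.013 ] [[0.415, 0.055], [0.462, 0.043], [0.443, -0.029], [0.391, -0.016]] [65. 88. 97.]
0.75 [0.4263 0.1117] [[0.404, 0.13], [0.456, 0.115], [0.45, 0.093], [0.395, 0.109]] [ 79. 105. 114.]
0.56 [ 0.3429 -0.1166] [[0.309, -0.112], [0.347, -0.077], [0.377, -0.119], [0.339, -0.158]] [ 7. 39. 84.]
```

```bash
python3 -m creep '{"slide":[[0.065,-0.088,0],[0.065,-0.088,0.15],[0.065,-0.088,0.3],[0.065,-0.088,0.42],[0.065,-0.088,0.447]],"rot":[[0,0,0],[0,0,0],[0,0,0],[0,0,0],[0,0,0]],"claw":[-1,-1,-1,-1,-1]}' 60
python3 -m creep '{"slide":[[0,0,0],[0,0,0],[0,0,0],[0,0,0],[0,0,0]],"rot":[[0,0,0],[0,0,0],[0,0,0],[0,0,0],[0,0,0]],"claw":[-1,1,1,1,1]}' 60
python3 -m creep '{"slide":[[0,0,0],[0,0,0],[0,0,-0.1],[0,0,-0.25],[0,0,-0.36]],"rot":[[0,0,0],[0,0,0],[0,0,0],[0,0,0],[0,0,0]],"claw":[1,1,1,1,1]}' 60
python3 -c "
from h import *
to([.612,-.152,.1],0)"
```

```text
time: 11.85
tcp_pos: [0.4279, 0.0097, 0.0078]
ee_rot: [-2.501, -1.894, 0.009]
ft_force: [-0.4, -0.4, 1.3]
grip_width: 0.0853
grasp_force: 0.0
time: 12.35
tcp_pos: [0.4302, 0.0103, 0.0116]
ee_rot: [-2.503, -1.897, 0.001]
ft_force: [-2.3, -0.9, 11.7]
grip_width: 0.0493
grasp_force: 61.4
time: 12.85
tcp_pos: [0.4299, 0.0104, 0.1028]
ee_rot: [-2.503, -1.897, 0.001]
ft_force: [0.1, -0.3, -1.2]
grip_width: 0.0493
grasp_force: 62.7
t 12.85 tcp [0.4299 0.0104 0.1028] y-ang -15.67 F [ 0.1 -0.3 -1.2] w 0.0493 gf 62.7
 slide [-0.4286, 0.877, 0.0102] rot [-0.0008, -0.0002, -0.1742]
```

```bash
python3 -m creep '{"slide":[[-0.08,0.17,0],[-0.16,0.34,0],[-0.25,0.51,0],[-0.33,0.67,0],[-0.4,0.82,0]],"rot":[[0,0,-0.06],[0,0,-0.12],[0,0,-0.174],[0,0,-0.174],[0,0,-0.174]],"claw":[1,1,1,1,1]}' 60
python3 -m creep '{"slide":[[0,0,0],[0,0,0]],"rot":[[0,0,0],[0,0,0]],"claw":[1,1]}' 60
python3 -c "
from h import *
to([.614,-.155,.028],0)"
```

```text
time: 13.35
tcp_pos: [0.6012, -0.1431, 0.1004]
ee_rot: [-2.221, -2.22, 0.002]
ft_force: [1.1, 1.5, -0.0]
grip_width: 0.0492
grasp_force: 63.0
time: 13.55
tcp_pos: [0.6, -0.1418, 0.0997]
ee_rot: [-2.221, -2.218, 0.003]
ft_force: [-0.9, 0.0, -1.2]
grip_width: 0.0489
grasp_force: 63.0
t 13.55 tcp [ 0.6    -0.1418  0.0997] y-ang -0.07 F [-0.9  0.  -1.2] w 0.0489 gf 63.0
 slide [-0.053, 0.0571, 0.2866] rot [-0.002, -0.0004, -0.0008]
```

```bash
python3 -m creep '{"slide":[[-0.053,0.057,0.1],[-0.053,0.057,0.2],[-0.053,0.057,0.287],[-0.053,0.065,0.287],[-0.053,0.075,0.287]],"rot":[[0,0,0],[0,0,0],[0,0,0],[0,0,0],[0,0,0]],"claw":[1,1,1,1,1]}' 60
python3 -m creep '{"slide":[[0,0.004,0.006],[0,0.008,0.012],[0,0.008,0.012]],"rot":[[0,0,0],[0,0,0],[0,0,0]],"claw":[1,1,1]}' 60
python3 -m creep '{"slide":[[0,0.004,0.004],[0,0.006,0.006],[0,0.006,0.006]],"rot":[[0,0,0],[0,0,0],[0,0,0]],"claw":[1,1,1]}' 60
```

```text
time: 14.05
tcp_pos: [0.6181, -0.1539, 0.029]
ee_rot: [-2.219, -2.22, 0.003]
ft_force: [0.9, 0.3, 0.1]
grip_width: 0.0494
grasp_force: 63.0
time: 14.35
tcp_pos: [0.6198, -0.1544, 0.0259]
ee_rot: [-2.22, -2.22, 0.004]
ft_force: [-6.2, 0.0, -1.0]
grip_width: 0.0493
grasp_force: 63.1
time: 14.65
tcp_pos: [0.6199, -0.1544, 0.0241]
ee_rot: [-2.219, -2.218, 0.007]
ft_force: [-14.1, -1.1, 2.9]
grip_width: 0.0496
grasp_force: 63.9
```

```bash
python3 -m creep '{"slide":[[-0.005,-0.002,0.004],[-0.015,-0.002,0.004],[-0.025,-0.002,0.004],[-0.035,-0.002,0.004],[-0.045,-0.002,0.004]],"rot":[[0,0,0],[0,0,0],[0,0,0],[0,0,0],[0,0,0]],"claw":[1,1,1,1,1]}' 60
python3 -m creep '{"slide":[[-0.008,0,0],[-0.008,0,0]],"rot":[[0,0,0],[0,0,0]],"claw":[1,1]}' 60
python3 -m creep '{"slide":[[-0.008,0,0],[-0.008,0,0]],"rot":[[0,0,0],[0,0,0]],"claw":[1,1]}' 60
```

```text
time: 15.15
tcp_pos: [0.62, -0.1637, 0.0238]
ee_rot: [-2.216, -2.219, 0.001]
ft_force: [-15.0, 14.9, 13.7]
grip_width: 0.0489
grasp_force: 64.8
time: 15.35
tcp_pos: [0.62, -0.166, 0.0239]
ee_rot: [-2.216, -2.219, 0.002]
ft_force: [-15.4, 12.9, 12.8]
grip_width: 0.0495
grasp_force: 64.7
time: 15.55
tcp_pos: [0.6199, -0.1666, 0.0238]
ee_rot: [-2.214, -2.218, -0.001]
ft_force: [-15.8, 23.3, 14.9]
grip_width: 0.0488
grasp_force: 65.0
```

Contact. One more nudge, then release, and look at segment 3.

```bash
python3 -m creep '{"slide":[[-0.006,0,0],[-0.006,0,0]],"rot":[[0,0,0],[0,0,0]],"claw":[1,1]}' 60
python3 -m creep '{"slide":[[0.008,0,0],[0.008,0,0],[0.008,0,0],[0.008,0,0],[0.008,0,0]],"rot":[[0,0,0],[0,0,0],[0,0,0],[0,0,0],[0,0,0]],"claw":[1,-1,-1,-1,-1]}' 60
python3 -m creep '{"slide":[[0,0,-0.1],[0,0,-0.25],[0.1,-0.1,-0.35],[0.25,-0.2,-0.4],[0.4,-0.3,-0.4]],"rot":[[0,0,0],[0,0,0],[0,0,0],[0,0,0.06],[0,0,0.12]],"claw":[-1,-1,-1,-1,-1]}' 60
python3 - <<'E'
from h import *
arm.grab_frame('top');print([(round(d['score'],2),np.round(d['point'],4).tolist()) for d in arm.place_of('segment0','top')])
s=arm.sense();to([.431,.125,.12],-16,s)
E
```

```text
time: 15.75
tcp_pos: [0.62, -0.1666, 0.0238]
ee_rot: [-2.212, -2.218, -0.004]
ft_force: [-16.9, 34.1, 17.5]
grip_width: 0.0491
grasp_force: 65.3
time: 16.25
tcp_pos: [0.6216, -0.1695, 0.0229]
ee_rot: [-2.221, -2.22, 0.002]
ft_force: [0.1, -0.7, 0.3]
grip_width: 0.0854
grasp_force: 0.0
time: 16.75
tcp_pos: [0.5469, -0.0689, 0.1247]
ee_rot: [2.426, 1.996, 0.001]
ft_force: [1.4, 1.4, -0.4]
grip_width: 0.0855
grasp_force: 0.0
[(0.94, [0.4682, -0.4923, -0.0007]), (0.89, [0.5573, -0.3926, 0.0059]), (0.86, [0.4307, 0.1397, 0.0038]), (0.69, [0.4779, -0.2644, 0.0036]), (0.66, [0.6201, -0.2367, 0.0124])]
t 16.85 tcp [ 0.5441 -0.0661  0.1234] y-ang -10.88 F [ 1.1 -0.   0.4] w 0.0854 gf 0.0
 slide [0.6652, -0.5887, 0.0161] rot [-0.0024, -0.0002, 0.0568]
```

```bash
python3 -m creep '{"slide":[[0.13,-0.12,0],[0.26,-0.24,0],[0.4,-0.36,0],[0.53,-0.48,0],[0.665,-0.588,0]],"rot":[[0,0,0.057],[0,0,0.057],[0,0,0.057],[0,0,0.057],[-0.002,0,0.057]],"claw":[-1,-1,-1,-1,-1]}' 60
python3 -m creep '{"slide":[[0,0,0],[0,0,0]],"rot":[[0,0,0],[0,0,0]],"claw":[-1,-1]}' 60
python3 - <<'E'
from h import *
s=arm.sense();to([.431,.139,.01],-16,s)
cv2.imwrite('pics/w7.png',arm.grab_frame('wrist'));C=cal('wrist',s)
print([(round(d['score'],2),np.round(d['point'],4).tolist()) for d in arm.place_of('segment0','wrist')])
E
```

```text
time: 17.35
tcp_pos: [0.4326, 0.1226, 0.1233]
ee_rot: [2.508, 1.891, 0.001]
ft_force: [1.3, 0.5, -0.1]
grip_width: 0.0854
grasp_force: 0.0
time: 17.55
tcp_pos: [0.4336, 0.1222, 0.1234]
ee_rot: [2.505, 1.894, 0.001]
ft_force: [-0.1, 0.1, 0.0]
grip_width: 0.0853
grasp_force: 0.0
t 17.55 tcp [0.4336 0.1222 0.1234] y-ang -15.82 F [-0.1  0.1  0. ] w 0.0853 gf 0.0
 slide [0.0621, -0.0286, 0.4534] rot [0.0005, 0.0001, 0.002]
[(0.59, [0.429, 0.1404, -0.0004])]
```

View pics/w7.png

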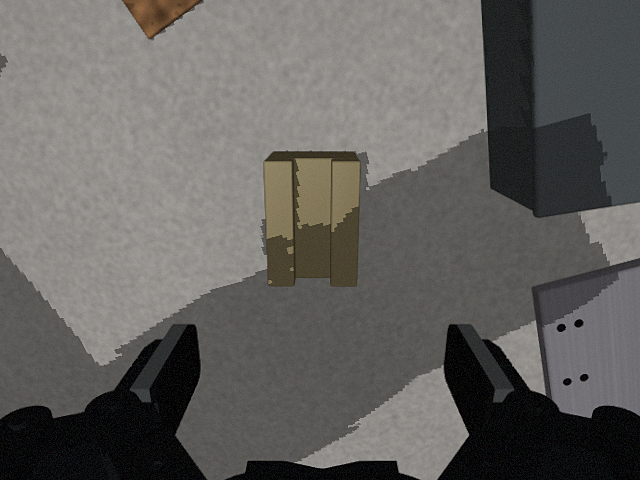

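The third beige segment is aligned at (312,220). Nothing is in the fingers' way.

```bash
python3 -m creep '{"slide":[[0.064,-0.03,0],[0.064,-0.03,0.15],[0.064,-0.03,0.3],[0.064,-0.03,0.42],[0.064,-0.03,0.45]],"rot":[[0,0,0],[0,0,0],[0,0,0],[0,0,0],[0,0,0]],"claw":[-1,-1,-1,-1,-1]}' 60
python3 -m creep '{"slide":[[0,0,0],[0,0,0],[0,0,0],[0,0,0],[0,0,0]],"rot":[[0,0,0],[0,0,0],[0,0,0],[0,0,0],[0,0,0]],"claw":[-1,1,1,1,1]}' 60
python3 -m creep '{"slide":[[0,0,0],[0,0,0],[0,0,-0.1],[0,0,-0.25],[0,0,-0.36]],"rot":[[0,0,0],[0,0,0],[0,0,0],[0,0,0],[0,0,0]],"claw":[1,1,1,1,1]}' 60
python3 -c "
from h import *
to([.612,-.080,.1],0)"
```

```text
time: 18.15
tcp_pos: [0.4293, 0.1374, 0.008]
ee_rot: [-2.509, -1.889, 0.007]
ft_force: [-0.2, 0.7, 0.1]
grip_width: 0.0857
grasp_force: 0.0
time: 18.65
tcp_pos: [0.4317, 0.1392, 0.012]
ee_rot: [2.507, 1.891, 0.003]
ft_force: [-1.2, -1.5, 11.8]
grip_width: 0.0493
grasp_force: 61.6
time: 19.15
tcp_pos: [0.431, 0.1392, 0.1031]
ee_rot: [2.507, 1.891, 0.002]
ft_force: [1.0, 0.4, -1.9]
grip_width: 0.0492
grasp_force: 63.0
t 19.15 tcp [0.431  0.1392 0.1031] y-ang -15.94 F [ 1.   0.4 -1.9] w 0.0492 gf 63.0
 slide [-0.6441, 0.937, 0.0135] rot [0.001, -0.0003, -0.1771]
```

```bash
python3 -m creep '{"slide":[[-0.19,0.05,0],[-0.36,0.15,0],[-0.46,0.31,0],[-0.55,0.48,0],[-0.62,0.65,0]],"rot":[[0,0,-0.06],[0,0,-0.12],[0,0,-0.177],[0,0,-0.177],[0,0,-0.177]],"claw":[1,1,1,1,1]}' 60
python3 -m creep '{"slide":[[0,0,0],[0,0,0]],"rot":[[0,0,0],[0,0,0]],"claw":[1,1]}' 60
python3 -c "
from h import *
to([.614,-.084,.028],0)"
```

```text
time: 19.65
tcp_pos: [0.5455, -0.0568, 0.1017]
ee_rot: [2.221, 2.219, 0.001]
ft_force: [0.3, 1.1, -1.0]
grip_width: 0.0492
grasp_force: 63.1
time: 19.85
tcp_pos: [0.5445, -0.0552, 0.1007]
ee_rot: [2.223, 2.22, -0.0]
ft_force: [-0.3, -0.4, -2.1]
grip_width: 0.0489
grasp_force: 63.2
t 19.85 tcp [ 0.5445 -0.0552  0.1007] y-ang -0.09 F [-0.3 -0.4 -2.1] w 0.0489 gf 63.2
 slide [-0.1147, 0.2783, 0.2908] rot [-0.0001, 0.0001, -0.001]
```

```bash
python3 -m creep '{"slide":[[-0.06,0.15,0],[-0.115,0.275,0.05],[-0.115,0.275,0.18],[-0.115,0.275,0.29],[-0.115,0.282,0.29]],"rot":[[0,0,0],[0,0,0],[0,0,0],[0,0,0],[0,0,0]],"claw":[1,1,1,1,1]}' 60
python3 -m creep '{"slide":[[0,0.006,0.006],[0,0.012,0.012],[0,0.016,0.012]],"rot":[[0,0,0],[0,0,0],[0,0,0]],"claw":[1,1,1]}' 60
python3 -m creep '{"slide":[[0,0.004,0.004],[0,0.006,0.006],[0,0.006,0.006]],"rot":[[0,0,0],[0,0,0],[0,0,0]],"claw":[1,1,1]}' 60
```

```text
time: 20.35
tcp_pos: [0.6125, -0.0823, 0.0259]
ee_rot: [-2.219, -2.22, 0.004]
ft_force: [-0.1, -0.1, -1.3]
grip_width: 0.0488
grasp_force: 64.4
time: 20.65
tcp_pos: [0.6193, -0.0832, 0.0263]
ee_rot: [2.22, 2.221, 0.001]
ft_force: [-4.1, 0.8, 1.5]
grip_width: 0.0494
grasp_force: 64.6
time: 20.95
tcp_pos: [0.6193, -0.0833, 0.0238]
ee_rot: [-2.221, -2.221, 0.002]
ft_force: [-7.1, 0.8, 1.2]
grip_width: 0.0492
grasp_force: 64.9
```

```bash
python3 -m creep '{"slide":[[-0.01,0.003,0.003],[-0.02,0.003,0.005],[-0.03,0.003,0.005],[-0.04,0.003,0.005],[-0.048,0.003,0.005]],"rot":[[0,0,0],[0,0,0],[0,0,0],[0,0,0],[0,0,0]],"claw":[1,1,1,1,1]}' 60
python3 -m creep '{"slide":[[-0.008,0,0],[-0.008,0,0]],"rot":[[0,0,0],[0,0,0]],"claw":[1,1]}' 60
python3 -m creep '{"slide":[[-0.008,0,0],[-0.008,0,0]],"rot":[[0,0,0],[0,0,0]],"claw":[1,1]}' 60
python3 -m creep '{"slide":[[-0.006,0,0],[-0.006,0,0]],"rot":[[0,0,0],[0,0,0]],"claw":[1,1]}' 60
```

```text
time: 21.45
tcp_pos: [0.6195, -0.0926, 0.0236]
ee_rot: [-2.216, -2.22, -0.003]
ft_force: [-16.9, 23.2, 22.7]
grip_width: 0.0493
grasp_force: 67.5
time: 21.65
tcp_pos: [0.6195, -0.0948, 0.0236]
ee_rot: [-2.216, -2.22, -0.002]
ft_force: [-16.9, 19.9, 23.5]
grip_width: 0.0491
grasp_force: 67.4
time: 21.85
tcp_pos: [0.6195, -0.0968, 0.0236]
ee_rot: [-2.216, -2.22, -0.002]
ft_force: [-17.7, 19.8, 22.6]
grip_width: 0.0492
grasp_force: 67.4
time: 22.05
tcp_pos: [0.6195, -0.0981, 0.0236]
ee_rot: [-2.216, -2.22, -0.003]
ft_force: [-16.3, 20.8, 22.6]
grip_width: 0.0496
grasp_force: 67.4
```

```bash
python3 -m creep '{"slide":[[-0.006,0,0],[-0.006,0,0]],"rot":[[0,0,0],[0,0,0]],"claw":[1,1]}' 60
python3 -m creep '{"slide":[[-0.004,0,0],[-0.004,0,0]],"rot":[[0,0,0],[0,0,0]],"claw":[1,1]}' 60
```

```text
time: 22.25
tcp_pos: [0.6195, -0.0982, 0.0236]
ee_rot: [-2.214, -2.22, -0.005]
ft_force: [-16.8, 32.2, 24.6]
grip_width: 0.0489
grasp_force: 67.6
time: 22.45
tcp_pos: [0.6195, -0.0982, 0.0236]
ee_rot: [-2.212, -2.22, -0.007]
ft_force: [-16.4, 39.0, 24.9]
grip_width: 0.0491
grasp_force: 67.8
```

```bash
python3 -m creep '{"slide":[[0.012,0,0],[0.012,0,0],[0.012,0,0],[0.012,0,0],[0.012,0,0]],"rot":[[0,0,0],[0,0,0],[0,0,0],[0,0,0],[0,0,0]],"claw":[1,-1,-1,-1,-1]}' 60
python3 -m creep '{"slide":[[0,0,-0.1],[0,0,-0.25],[0,0,-0.4],[-0.1,0,-0.55],[-0.1,0,-0.55]],"rot":[[0,0,0],[0,0,0],[0,0,0],[0,0,0],[0,0,0]],"claw":[-1,-1,-1,-1,-1]}' 60
python3 - <<'E'
from h import *
s=arm.sense();to([.623,.182,.2],0,s)
im=arm.grab_frame('wrist');cv2.imwrite('pics/w8.png',im)
print([(round(d['score'],2),np.round(d['point'],4).tolist()) for d in arm.place_of('segment0','wrist')])
arm.grab_frame('top');print([(round(d['score'],2),np.round(d['point'],4).tolist()) for d in arm.place_of('segment0','top')])
print([(round(d['score'],2),np.round(d['point'],4).tolist()) for d in arm.place_of('lid','top')])
E
```

```text
time: 22.95
tcp_pos: [0.6212, -0.1007, 0.0225]
ee_rot: [2.222, 2.22, -0.0]
ft_force: [0.3, 0.6, 0.4]
grip_width: 0.0854
grasp_force: 0.0
time: 23.45
tcp_pos: [0.6232, -0.128, 0.1652]
ee_rot: [2.219, 2.214, 0.006]
ft_force: [0.9, -0.4, 0.6]
grip_width: 0.0858
grasp_force: 0.0
t 23.45 tcp [ 0.6232 -0.128   0.1652] y-ang -0.12 F [ 0.9 -0.4  0.6] w 0.0858 gf 0.0
 slide [1.2397, -0.0024, -0.1422] rot [0.0048, 0.0016, -0.0013]
[(0.87, [0.6219, -0.2379, 0.0103]), (0.78, [0.6191, -0.167, 0.0116]), (0.68, [0.6158, -0.0978, 0.0111])]
[(0.9, [0.4718, -0.4956, 0.0005]), (0.79, [0.5574, -0.3934, 0.0062]), (0.71, [0.6194, -0.101, 0.02])]
[(0.74, [0.6256, 0.1803, 0.0557])]
```

View pics/w8.png

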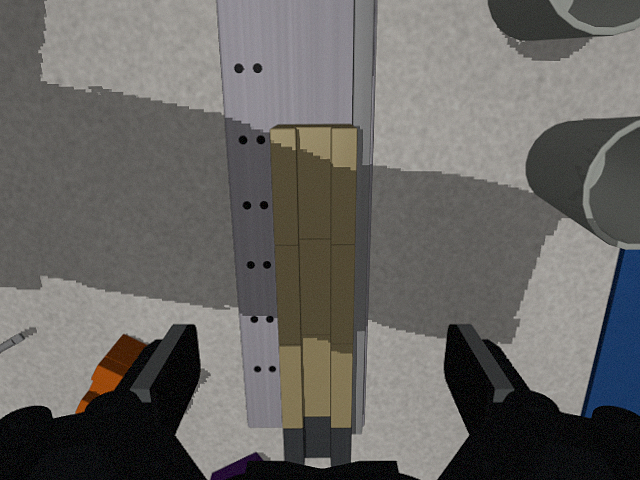

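The row (column about 315, rows 128–428) is closed, butted to the dark block and along the fence. Only three beige ones exist. On to the lid.

```bash
python3 -m creep '{"slide":[[0.1,0,-0.12],[0.3,0,-0.2],[0.5,0,-0.25],[0.7,0,-0.25],[0.9,0,-0.25]],"rot":[[0.005,0,0],[0.005,0,0],[0.005,0,0],[0.005,0,0],[0.005,0,0]],"claw":[-1,-1,-1,-1,-1]}' 60
python3 -m creep '{"slide":[[0,0,0],[0,0,0]],"rot":[[0,0,0],[0,0,0]],"claw":[-1,-1]}' 60
python3 - <<'E'
from h import *
s=arm.sense();to([.624,.181,.12],0,s)
im=arm.grab_frame('wrist');cv2.imwrite('pics/w9.png',im)
for t in['lid','case','mat']:print(t,[(round(d['score'],2),np.round(d['point'],4).tolist()) for d in arm.place_of(t,'wrist')])
C=cal('wrist',s)
g=cv2.cvtColor(im,cv2.COLOR_BGR2GRAY)
print(w2px([[.624,.181,.1],[.549,.106,.066],[.699,.256,.066]],C).round())
E
```

```text
time: 24.2
tcp_pos: [0.6205, 0.0966, 0.2218]
ee_rot: [-2.217, -2.217, 0.01]
ft_force: [-0.2, -0.0, -0.5]
grip_width: 0.0854
grasp_force: 0.0
time: 24.4
tcp_pos: [0.6204, 0.0959, 0.2211]
ee_rot: [-2.214, -2.22, 0.012]
ft_force: [0.1, 0.5, 0.1]
grip_width: 0.0853
grasp_force: 0.0
t 24.4 tcp [0.6204 0.0959 0.2211] y-ang 0.14 F [0.1 0.5 0.1] w 0.0853 gf 0.0
 slide [0.3405, 0.019, 0.404] rot [-0.0062, 0.0005, 0.0016]
lid [(0.91, [0.6242, 0.185, 0.0543]), (0.57, [0.6154, -0.1674, 0.0123])]
case []
mat []
[[332.  93.]
 [225. 205.]
 [456. -35.]]
```

View pics/w9.png

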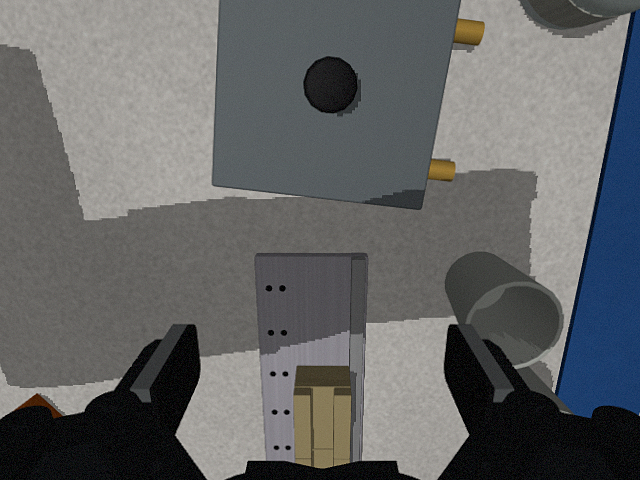

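Black grip at (331,85), lid corners at (212,185) and (420,208).

Run:
```python
from h import *
s=arm.sense();C=cal('wrist',s)
print(px2w([(331,85)],.1,C).round(4));P=px2w([(212.5,185),(420.5,208.5)],.066,C);d=P[1]-P[0];a=np.arctan2(d[1],d[0]);print(P.round(4),np.hypot(*d[:2]),np.degrees(a))
x=np.array([np.cos(a),np.sin(a),0]);y=np.array([-np.sin(a),np.cos(a),0]);print('c',P.mean(0)+.075*y)
to([.6245,.1845,.074],0,s)
```

```text
[[0.6242 0.1827 0.1   ]]
[[0.5419 0.1179 0.066 ]
 [0.6887 0.1009 0.066 ]] 0.14776188488576075 -6.573706631443795
c [0.62386815 0.18391315 0.066     ]
t 24.6 tcp [0.621  0.0933 0.2219] y-ang -0.1 F [-0.4 -1.1  0.4] w 0.0854 gf 0.0
 slide [0.365, 0.0185, 0.5915] rot [-0.0054, 0.0003, -0.0011]
```

```bash
python3 -m creep '{"slide":[[0.18,0.01,0],[0.362,0.014,0.1],[0.362,0.014,0.3],[0.362,0.014,0.45],[0.362,0.014,0.58]],"rot":[[-0.005,0,0],[-0.005,0,0],[-0.005,0,0],[-0.005,0,0],[-0.005,0,0]],"claw":[-1,-1,-1,-1,-1]}' 60
python3 -m creep '{"slide":[[0,0,0],[0,0,0],[0,0,0],[0,0,0],[0,0,0]],"rot":[[0,0,0],[0,0,0],[0,0,0],[0,0,0],[0,0,0]],"claw":[-1,-1,1,1,1]}' 60
python3 -m creep '{"slide":[[0,0,0],[0,0,0],[0,0,0],[0,0,0],[0,0,0]],"rot":[[0,0,0],[0,0,0],[0,0,0],[0,0,0],[0,0,0]],"claw":[1,1,1,1,1]}' 60
python3 -c "
from h import *
to([.432,.364,.2],0)"
```

```text
time: 25.1
tcp_pos: [0.6227, 0.1839, 0.0748]
ee_rot: [-2.222, -2.22, 0.003]
ft_force: [0.1, 0.1, 0.1]
grip_width: 0.0853
grasp_force: 0.0
time: 25.6
tcp_pos: [0.6242, 0.185, 0.0786]
ee_rot: [2.221, 2.22, 0.002]
ft_force: [-0.6, -0.6, -0.1]
grip_width: 0.0438
grasp_force: 0.0
time: 26.1
tcp_pos: [0.6239, 0.185, 0.0785]
ee_rot: [2.221, 2.22, 0.002]
ft_force: [-2.9, -2.0, 8.7]
grip_width: 0.03
grasp_force: 59.0
t 26.1 tcp [0.6239 0.185  0.0785] y-ang -0.02 F [-2.9 -2.   8.7] w 0.03 gf 59.0
 slide [0.7159, -0.767, -0.4871] rot [0.0009, -0.0, -0.0002]
```

```bash
python3 -m creep '{"slide":[[0,0,-0.03],[0,0,-0.1],[0,0,-0.2],[0,0,-0.3],[0,0,-0.4]],"rot":[[0,0,0],[0,0,0],[0,0,0],[0,0,0],[0,0,0]],"claw":[1,1,1,1,1]}' 90
python3 -m creep '{"slide":[[0.08,-0.08,0],[0.2,-0.2,0],[0.33,-0.34,0],[0.46,-0.48,0],[0.58,-0.6,0]],"rot":[[0,0,0],[0,0,0],[0,0,0],[0,0,0],[0,0,0]],"claw":[1,1,1,1,1]}' 90
python3 -m creep '{"slide":[[0,0,0],[0,0,0]],"rot":[[0,0,0],[0,0,0]],"claw":[1,1]}' 90
python3 - <<'E'
from h import *
s=arm.sense();to([.431,.364,.04],0,s)
for c in('scene','top'):
    arm.grab_frame(c);
    for t in('mat','lid'):print(c,t,[(round(d['score'],2),np.round(d['point'],4).tolist()) for d in arm.place_of(t,c)])
cv2.imwrite('pics/s2.png',arm.grab_frame('scene'))
E
```

```text
time: 26.6
tcp_pos: [0.6231, 0.1848, 0.1785]
ee_rot: [2.222, 2.221, -0.001]
ft_force: [-0.2, 0.7, -3.2]
grip_width: 0.0293
grasp_force: 89.2
time: 27.1
tcp_pos: [0.4716, 0.331, 0.1777]
ee_rot: [2.222, 2.221, -0.0]
ft_force: [0.8, 0.8, -2.7]
grip_width: 0.0293
grasp_force: 89.9
time: 27.3
tcp_pos: [0.4729, 0.3306, 0.1777]
ee_rot: [2.219, 2.223, -0.0]
ft_force: [0.6, 0.4, -3.1]
grip_width: 0.0293
grasp_force: 90.1
t 27.3 tcp [0.4729 0.3306 0.1777] y-ang 0.09 F [ 0.6  0.4 -3.1] w 0.0293 gf 90.1
 slide [0.1342, -0.1675, 0.5505] rot [0.0001, 0.0002, 0.001]
scene mat [(0.86, [0.4274, 0.3656, 0.0025])]
scene lid [(0.55, [0.4733, 0.3297, 0.1531])]
top mat [(0.67, [0.7971, -0.0896, 0.0027])]
top lid [(0.63, [0.473, 0.3282, 0.1537]), (0.36, [0.6205, 0.1833, -0.001])]
```

View pics/s2.png

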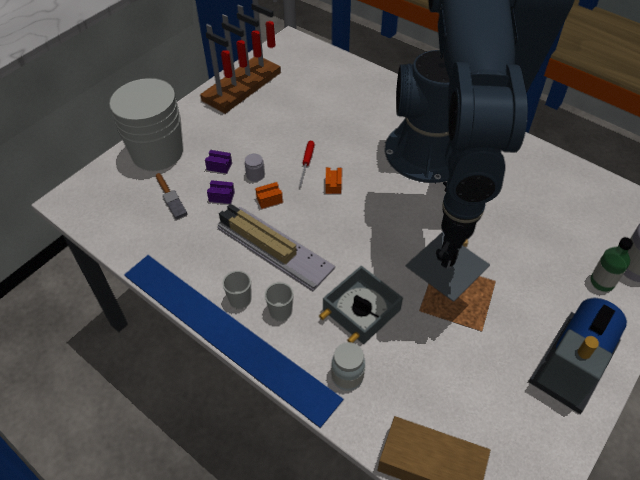

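The lid is held level over the mat. The case is open at (362,302) in the scene view. Lower it onto the mat centre (0.429, 0.3655).

```bash
python3 -m creep '{"slide":[[0.07,-0.09,0],[0.138,-0.175,0.1],[0.138,-0.175,0.28],[0.138,-0.175,0.45],[0.138,-0.175,0.57]],"rot":[[0,0,0],[0,0,0],[0,0,0],[0,0,0],[0,0,0]],"claw":[1,1,1,1,1]}' 90
python3 -m creep '{"slide":[[0,0,0.012],[0,0,0.024],[0,0,0.034],[0,0,0.034]],"rot":[[0,0,0],[0,0,0],[0,0,0],[0,0,0]],"claw":[1,1,1,1]}' 90
```

```text
time: 28.15
tcp_pos: [0.429, 0.3635, 0.0322]
ee_rot: [2.222, 2.221, -0.004]
ft_force: [0.8, 0.7, -3.0]
grip_width: 0.0292
grasp_force: 90.1
time: 28.55
tcp_pos: [0.4306, 0.365, 0.0275]
ee_rot: [2.222, 2.221, 0.003]
ft_force: [-0.1, -0.6, -2.7]
grip_width: 0.0294
grasp_force: 89.9
```

```bash
python3 -m creep '{"slide":[[0,-0.004,0.004],[0,-0.004,0.008],[0,-0.004,0.008]],"rot":[[0,0,0],[0,0,0],[0,0,0]],"claw":[1,1,1]}' 90
python3 -m creep '{"slide":[[0,0,0],[0,0,0],[0,0,0],[0,0,0],[0,0,0]],"rot":[[0,0,0],[0,0,0],[0,0,0],[0,0,0],[0,0,0]],"claw":[-1,-1,-1,-1,-1]}' 60
python3 -m creep '{"slide":[[0,0,-0.1],[0,0,-0.25],[0,0,-0.45],[0,0,-0.6],[-0.1,0.1,-0.65]],"rot":[[0,0,0],[0,0,0],[0,0,0],[0,0,0],[0,0,0]],"claw":[-1,-1,-1,-1,-1]}' 60
python3 - <<'E'
from h import *
s=arm.sense();to([.6238,.110,.2],0,s)
arm.grab_frame('top')
for t in('lid','mat','case'):print(t,[(round(d['score'],2),np.round(d['point'],4).tolist()) for d in arm.place_of(t,'top')])
E
```

```text
time: 28.85
tcp_pos: [0.4298, 0.365, 0.0266]
ee_rot: [2.221, 2.22, 0.005]
ft_force: [-4.2, -5.4, 22.3]
grip_width: 0.0292
grasp_force: 93.0
time: 29.35
tcp_pos: [0.4287, 0.3644, 0.0242]
ee_rot: [2.222, 2.221, -0.001]
ft_force: [0.3, -0.3, 0.3]
grip_width: 0.0854
grasp_force: 0.0
time: 29.85
tcp_pos: [0.4535, 0.3421, 0.191]
ee_rot: [2.218, 2.225, 0.008]
ft_force: [1.0, 0.4, -0.6]
grip_width: 0.0854
grasp_force: 0.0
t 29.85 tcp [0.4535 0.3421 0.191 ] y-ang 0.19 F [ 1.   0.4 -0.6] w 0.0854 gf 0.0
 slide [-0.9304, 0.6782, -0.0367] rot [0.0024, -0.0023, 0.0021]
lid [(0.94, [0.4322, 0.36, 0.004])]
mat [(0.61, [0.7986, -0.0907, 0.0037])]
case [(0.62, [0.622, 0.1871, 0.0006]), (0.47, [0.7586, 0.0169, 0.0007])]
```

```bash
python3 -m creep '{"slide":[[-0.16,0.12,0],[-0.32,0.24,-0.02],[-0.48,0.35,-0.04],[-0.64,0.47,-0.04],[-0.8,0.58,-0.04]],"rot":[[0,0,0],[0,0,0],[0,0,0],[0,0,0],[0.002,-0.002,0]],"claw":[-1,-1,-1,-1,-1]}' 60
python3 -m creep '{"slide":[[-0.13,0.1,0],[-0.13,0.1,0],[-0.13,0.1,0],[-0.13,0.1,0]],"rot":[[0,0,0],[0,0,0],[0,0,0],[0,0,0]],"claw":[-1,-1,-1,-1]}' 60
python3 - <<'E'
from h import *
s=arm.sense();to([.6238,.1838,.03],0,s)
im=arm.grab_frame('wrist');cv2.imwrite('pics/w10.png',im);cv2.imwrite('pics/w10c.png',cv2.resize(im[0:280,180:480],None,fx=2.1,fy=2.1,interpolation=cv2.INTER_CUBIC))
for t in['case','knob_grip','pointer_tip','mark_tip','mark']:print(t,[(round(d['score'],2),np.round(d['point'],4).tolist()) for d in arm.place_of(t,'wrist')])
import json;json.dump({k:np.array(v).tolist() for k,v in s.items()},open('s10.json','w'))
E
```

```text
time: 30.55
tcp_pos: [0.599, 0.1383, 0.1959]
ee_rot: [-2.221, -2.221, 0.009]
ft_force: [0.2, 0.9, 0.7]
grip_width: 0.0855
grasp_force: 0.0
time: 30.95
tcp_pos: [0.6229, 0.108, 0.1962]
ee_rot: [-2.22, -2.222, 0.009]
ft_force: [-0.9, 1.0, -0.1]
grip_width: 0.0854
grasp_force: 0.0
t 30.95 tcp [0.6229 0.108  0.1962] y-ang 0.04 F [-0.9  1.  -0.1] w 0.0854 gf 0.0
 slide [0.3055, 0.0068, 0.6638] rot [-0.0028, 0.0021, 0.0004]
case [(0.62, [0.6243, 0.184, -0.0028])]
knob_grip [(0.85, [0.627, 0.1844, 0.0386])]
pointer_tip [(0.71, [0.621, 0.2354, 0.0068])]
mark_tip [(0.58, [0.6713, 0.162, 0.0131])]
mark []
```

View pics/w10c.png

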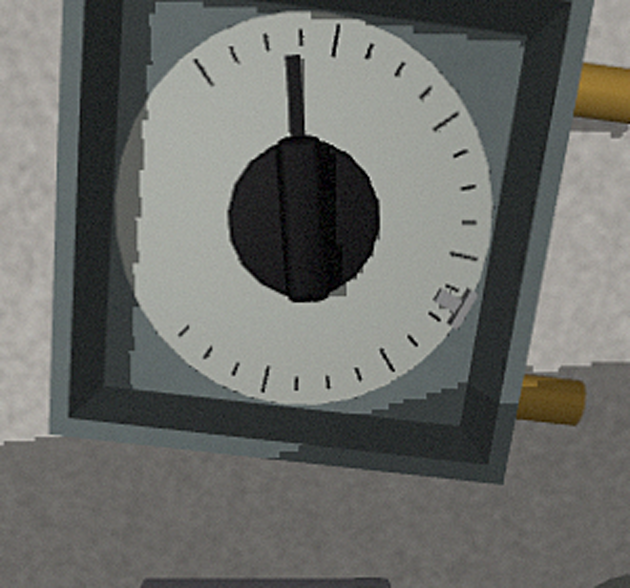

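Needle tip at crop (293,57), bar along it, steel rider's tine near (445,300). I compute the angles.

```bash
cat > ang.py <<'E'
from h import *
import sys
def ang(pts,zs,C,c):
    out=[]
    for p,z in zip(pts,zs):
        w=px2w([p],z,C)[0]-c;out.append((np.degrees(np.arctan2(w[1],w[0])),np.hypot(w[0],w[1])*1e3))
    return np.round(out,2)
E
python3 - <<'E'
from ang import *
import json
s=json.load(open('s10.json'));C=cal('wrist',s);f=lambda u,v:(180+u/2.1,v/2.1)
# dial centre from ellipse extents at z~.0075
im=cv2.imread('pics/w10.png')
# bar ridge top ends at z .048: (300,138) and (307,298)
top=px2w([f(297,140),f(307,295)],.048,C);print('bar',top.round(4))
# dial edge points z .007
E=px2w([f(118,190),f(493,190),f(300,11),f(270,405)],.007,C);
(cx,cy),r=cv2.minEnclosingCircle(E[:,:2].astype('f4'));print('dial',cx,cy,r)
for c in ([.6238,.1838,0],[cx,cy,0],[.626,.184,0]):
    print(ang([f(293,57),f(297,135),f(437,296),f(447,300),f(470,312)],[.012,.012,.011,.011,.011],C,np.array(c)).tolist())
    print(w2px([[c[0],c[1],.041]],C)*1)
E
```

```text
bar [[0.6208 0.2087 0.048 ]
 [0.6239 0.1632 0.048 ]]
dial 0.622917115688324 0.18476466834545135 0.06662318110466003
[[94.87, 53.04], [96.28, 29.04], [-27.54, 52.36], [-27.08, 56.21], [-26.98, 65.6]]
[[326.03934892 107.64277719]]
[[93.99, 52.01], [94.7, 27.99], [-28.02, 53.59], [-27.54, 57.44], [-27.37, 66.82]]
[[324.70655346 106.11928944]]
[[97.25, 53.08], [100.63, 29.16], [-28.89, 50.52], [-28.32, 54.35], [-28.03, 63.74]]
[[329.37220554 107.33072835]]
```

```bash
python3 -c "
from h import *
print(arm.sense()['q'].round(3));to([.6232,.1845,.10],4.3);to([.6232,.1845,.023],4.3)"
```

```text
[ 0.172  0.507  0.299  1.367 -0.003  1.742]
t 31.25 tcp [0.6234 0.1076 0.197 ] y-ang 0.04 F [-0.1  0.6  0.5] w 0.0856 gf 0.0
 slide [0.309, 0.0005, 0.3868] rot [-0.002, 0.0021, -0.0474]
t 31.25 tcp [0.6234 0.1076 0.197 ] y-ang 0.04 F [-0.1  0.6  0.5] w 0.0856 gf 0.0
 slide [0.31, 0.0015, 0.6948] rot [-0.002, 0.0021, -0.0474]
```

```bash
A='x'
python3 -m creep '{"slide":[[0.05,0,0],[0.1,0,0],[0.15,0,0],[0.2,0,0],[0.28,0,0]],"rot":[[0,0,-0.095],[0,0,-0.19],[0,0,-0.285],[0,0,-0.38],[0,0,-0.475]],"claw":[-1,-1,-1,-1,-1]}' 60 >/dev/null
python3 -m creep '{"slide":[[0,0,0],[0,0,0],[0,0,0],[0,0,0],[0,0,0]],"rot":[[0,0,-0.095],[0,0,-0.19],[0,0,-0.285],[0,0,-0.38],[0,0,-0.475]],"claw":[-1,-1,-1,-1,-1]}' 60 >/dev/null
python3 -m creep '{"slide":[[0,0,0],[0,0,0],[0,0,0],[0,0,0],[0,0,0]],"rot":[[0,0,-0.095],[0,0,-0.19],[0,0,-0.285],[0,0,-0.38],[0,0,-0.475]],"claw":[-1,-1,-1,-1,-1]}' 60 >/dev/null
python3 -m creep '{"slide":[[0,0,0],[0,0,0],[0,0,0],[0,0,0],[0,0,0]],"rot":[[0,0,-0.095],[0,0,-0.19],[0,0,-0.285],[0,0,-0.38],[0,0,-0.475]],"claw":[-1,-1,-1,-1,-1]}' 60
python3 -c "
from h import *
print(arm.sense()['q'].round(3));to([.6232,.1845,.08],-175.7)"
```

```text
time: 33.25
tcp_pos: [0.6236, 0.1772, 0.1967]
ee_rot: [2.045, -2.379, 0.001]
ft_force: [-0.4, -0.7, 0.1]
grip_width: 0.0853
grasp_force: 0.0
[ 0.278  0.544  0.358  1.389 -0.002 -1.142]
t 33.25 tcp [0.6236 0.1772 0.1967] y-ang 171.36 F [-0.4 -0.7  0.1] w 0.0853 gf 0.0
 slide [-0.0304, 0.0046, 0.4666] rot [0.0019, -0.0022, -0.1438]
```

```bash
python3 -m creep '{"slide":[[-0.03,0.004,0.1],[-0.03,0.004,0.25],[-0.03,0.004,0.4],[-0.03,0.004,0.46],[-0.03,0.004,0.46]],"rot":[[0,0,-0.08],[0.002,-0.002,-0.144],[0.002,-0.002,-0.144],[0.002,-0.002,-0.144],[0.002,-0.002,-0.144]],"claw":[-0.3,-0.3,-0.3,-0.3,-0.3]}' 40
python3 - <<'E'
from h import *
s=arm.sense();to([.6232,.1845,.024],-175.7,s)
im=arm.grab_frame('wrist');cv2.imwrite('pics/w11.png',im)
C=cal('wrist',s);print(w2px([[.6232,.1845,.048]],C))
for t in['knob_grip','pointer_tip']:print(t,[(round(d['score'],2),np.round(d['point'],4).tolist()) for d in arm.place_of(t,'wrist')])
E
```

```text
time: 33.75
tcp_pos: [0.6218, 0.1839, 0.0791]
ee_rot: [2.294, -2.141, -0.003]
ft_force: [0.5, 0.0, 0.0]
grip_width: 0.0558
grasp_force: 0.0
t 33.75 tcp [0.6218 0.1839 0.0791] y-ang -176.04 F [0.5 0.  0. ] w 0.0558 gf 0.0
 slide [-0.0024, -0.0068, 0.2205] rot [0.0026, -0.0008, -0.0038]
[[315.00111427 293.78345751]]
knob_grip [(0.92, [0.6237, 0.1842, 0.0389])]
pointer_tip [(0.56, [0.6197, 0.2356, 0.0114])]
```

View pics/w11.png

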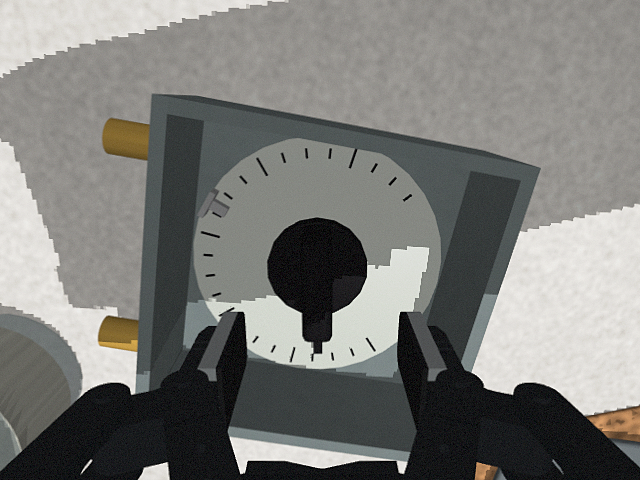

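The bar is vertical at column 316, centred between the fingers, and the needle tip is at (318,352). Descend and grip.

```bash
python3 -m creep '{"slide":[[-0.002,-0.005,0.1],[-0.002,-0.005,0.18],[-0.002,-0.005,0.22],[-0.002,-0.005,0.22],[-0.002,-0.005,0.22]],"rot":[[0,0,0],[0,0,0],[0,0,0],[0,0,0],[0,0,0]],"claw":[-0.3,-0.3,-0.3,-0.3,-0.3]}' 40
python3 -m creep '{"slide":[[0,0,0],[0,0,0],[0,0,0],[0,0,0],[0,0,0]],"rot":[[0,0,0],[0,0,0],[0,0,0],[0,0,0],[0,0,0]],"claw":[1,1,1,1,1]}' 40
python3 -m creep '{"slide":[[0,0,0],[0,0,0]],"rot":[[0,0,0],[0,0,0]],"claw":[1,1]}' 40
python3 -c "
from h import *
to([.6232,.1845,.024],-175.7)
print(arm.sense()['moment'].round(2))"
```

```text
time: 34.4
tcp_pos: [0.6254, 0.1849, 0.0278]
ee_rot: [-2.296, 2.143, -0.002]
ft_force: [0.2, 0.6, 0.7]
grip_width: 0.0556
grasp_force: 0.0
time: 34.9
tcp_pos: [0.6241, 0.1847, 0.0274]
ee_rot: [2.296, -2.143, -0.0]
ft_force: [-8.8, -0.4, 11.8]
grip_width: 0.0133
grasp_force: 40.3
time: 35.1
tcp_pos: [0.6241, 0.1847, 0.0274]
ee_rot: [2.296, -2.143, -0.0]
ft_force: [-8.6, -1.8, 11.9]
grip_width: 0.0134
grasp_force: 40.3
t 35.1 tcp [0.6241 0.1847 0.0274] y-ang -176.04 F [-8.6 -1.8 11.9] w 0.0134 gf 40.3
 slide [0.0005, 0.0038, 0.0136] rot [0.0003, -0.0001, -0.0038]
[-0.17  1.78  0.04]
```

```bash
python3 -m creep '{"slide":[[0,0.005,0],[0,0.005,0],[0,0.005,0],[0,0.005,0],[0,0.005,0]],"rot":[[0,0,0.06],[0,0,0.12],[0,0,0.18],[0,0,0.24],[0,0,0.3]],"claw":[1,1,1,1,1]}' 40
python3 -m creep '{"slide":[[0,0,0],[0,0,0],[0,0,0],[0,0,0],[0,0,0]],"rot":[[0,0,0.06],[0,0,0.12],[0,0,0.18],[0,0,0.24],[0,0,0.3]],"claw":[1,1,1,1,1]}' 40
python3 -m creep '{"slide":[[0,0,0],[0,0,0],[0,0,0],[0,0,0],[0,0,0]],"rot":[[0,0,0.06],[0,0,0.12],[0,0,0.18],[0,0,0.24],[0,0,0.3]],"claw":[1,1,1,1,1]}' 40
python3 -m creep '{"slide":[[0,0,0],[0,0,0],[0,0,0],[0,0,0]],"rot":[[0,0,0.06],[0,0,0.12],[0,0,0.18],[0,0,0.18]],"claw":[1,1,1,1]}' 40
python3 - <<'E'
from h import *
s=arm.sense();to([.6232,.1845,.024],-175.7,s);print(s['moment'].round(2),s['q'].round(2))
im=arm.grab_frame('wrist');cv2.imwrite('pics/w12.png',im)
C=cal('wrist',s);print(w2px([[.6232,.1845,.012]],C))
E
```

```text
time: 35.6
tcp_pos: [0.6236, 0.1847, 0.0274]
ee_rot: [-1.727, 2.623, -0.001]
ft_force: [-3.2, -0.4, 7.7]
grip_width: 0.0131
grasp_force: 40.0
time: 36.1
tcp_pos: [0.6234, 0.1848, 0.0274]
ee_rot: [-1.068, 2.954, -0.0]
ft_force: [-5.2, 0.7, 8.3]
grip_width: 0.013
grasp_force: 40.1
time: 36.6
tcp_pos: [0.6232, 0.1851, 0.0274]
ee_rot: [-0.349, 3.122, 0.001]
ft_force: [-6.4, 2.1, 9.9]
grip_width: 0.0131
grasp_force: 40.2
time: 37.0
tcp_pos: [0.6231, 0.1853, 0.0274]
ee_rot: [-0.094, -3.14, -0.001]
ft_force: [-8.0, 4.2, 10.7]
grip_width: 0.0131
grasp_force: 40.2
t 37.0 tcp [0.6231 0.1853 0.0274] y-ang 86.57 F [-8.   4.2 10.7] w 0.0131 gf 40.2
 slide [-0.0005, -0.0031, 0.0135] rot [0.0005, 0.0004, -1.0859]
[ 0.61  1.52 -0.09] [0.29 0.62 0.05 1.   0.   0.35]
[[319.99174563 312.52815915]]
```

View pics/w12.png

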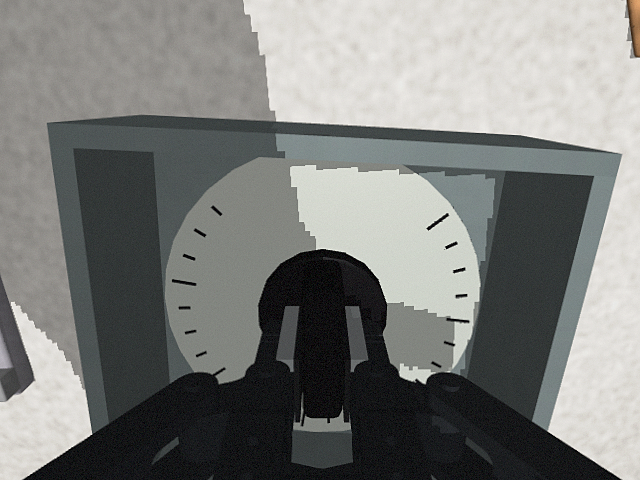

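Needle = tool-y angle − 90°, now about −3.4°, and the mark is at about −27.5°. Turn another 23°, release, rise and look.

```bash
python3 -m creep '{"slide":[[0,0,0],[0,0,0],[0,0,0],[0,0,0]],"rot":[[0,0,0.05],[0,0,0.1],[0,0,0.15],[0,0,0.15]],"claw":[1,1,1,1]}' 40
python3 -m creep '{"slide":[[0,0,0],[0,0,0],[0,0,0],[0,0,0],[0,0,0]],"rot":[[0,0,0.04],[0,0,0.08],[0,0,0.105],[0,0,0.105],[0,0,0.105]],"claw":[1,1,1,1,1]}' 40
python3 -m creep '{"slide":[[0,0,0],[0,0,0],[0,0,0],[0,0,0]],"rot":[[0,0,0],[0,0,0],[0,0,0],[0,0,0]],"claw":[-0.3,-0.3,-0.3,-0.3]}' 40
python3 -m creep '{"slide":[[0,0,-0.1],[0,0,-0.3],[0,0,-0.5],[-0.1,0,-0.65],[-0.2,0,-0.65]],"rot":[[0,0,0],[0,0,0],[0,0,0],[0,0,0],[0,0,0]],"claw":[-0.3,-0.3,-0.3,-0.3,-0.3]}' 40
python3 -m creep '{"slide":[[-0.1,0,0],[-0.1,0,0],[-0.1,0,0]],"rot":[[0,0,0],[0,0,0],[0,0,0]],"claw":[-0.3,-0.3,-0.3]}' 40
python3 - <<'E'
from h import *
import json
s=arm.sense();to([.6232,.1845,.024],62.5,s)
im=arm.grab_frame('wrist');cv2.imwrite('pics/w13.png',im)
json.dump({k:np.array(v).tolist() for k,v in s.items()},open('s13.json','w'))
C=cal('wrist',s);p=w2px([[.6232,.1845,.012]],C)[0];print(p)
u,v=int(p[0])-130,max(0,int(p[1])-110);print(u,v);cv2.imwrite('pics/w13c.png',cv2.resize(im[v:v+220,u:u+260],None,fx=2.7,fy=2.7,interpolation=cv2.INTER_CUBIC))
E
```

```text
time: 37.45
tcp_pos: [0.6231, 0.1854, 0.0274]
ee_rot: [-0.461, -3.107, -0.002]
ft_force: [-6.4, 5.4, 8.9]
grip_width: 0.0133
grasp_force: 40.2
time: 37.95
tcp_pos: [0.6231, 0.1856, 0.0274]
ee_rot: [-0.711, -3.06, -0.002]
ft_force: [-7.5, 5.7, 8.4]
grip_width: 0.013
grasp_force: 40.1
time: 38.35
tcp_pos: [0.6235, 0.1844, 0.0265]
ee_rot: [0.712, 3.059, -0.001]
ft_force: [-0.2, 0.1, -0.5]
grip_width: 0.0555
grasp_force: 0.0
time: 38.85
tcp_pos: [0.6707, 0.163, 0.1958]
ee_rot: [0.709, 3.052, 0.006]
ft_force: [1.6, 0.1, -0.8]
grip_width: 0.0552
grasp_force: 0.0
time: 39.15
tcp_pos: [0.6908, 0.1512, 0.1884]
ee_rot: [-0.713, -3.059, 0.001]
ft_force: [1.3, 0.6, 0.6]
grip_width: 0.0554
grasp_force: 0.0
t 39.15 tcp [0.6908 0.1512 0.1884] y-ang 63.75 F [1.3 0.6 0.6] w 0.0554 gf 0.0
 slide [0.301, 0.0003, 0.6576] rot [-0.0005, -0.0003, 0.0139]
[322.31576999 110.23518088]
192 0
```

View pics/w13c.png

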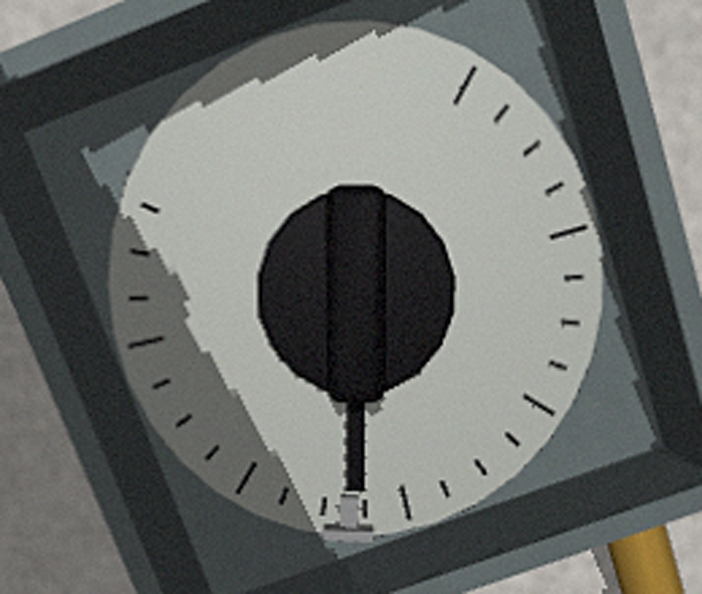

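The needle tip at crop (355,488) sits slightly right of the tine at (349,500). I measure the residual.

```bash
cat > res.py <<'E'
from ang import *
import json
def res(png,js,u0,v0,sc,rowsN,rowsM,xr):
    im=cv2.imread(png);s=json.load(open(js));C=cal('wrist',s)
    g=cv2.cvtColor(im,cv2.COLOR_BGR2GRAY).astype(float)
    print(g[v0+int(rowsN[0]/sc)+4,u0+int(xr[0]/sc):u0+int(xr[1]/sc)].astype(int))
    for r in range(int(rowsM[0]/sc)+v0,int(rowsM[1]/sc)+v0+1):print(r,im[r,u0+int(xr[0]/sc):u0+int(xr[1]/sc)].astype(int).mean(1).astype(int))
res('pics/w13.png','s13.json',192,0,2.7,(405,485),(480,535),(315,395))
E
python3 res.py
```

```text
[169 171 168 167 171 168 169 167 176 167 171 193  78  20  27  21  16  23
   7 170 177 168 170 175 174 170 170 174 169 167]
177 [166 165 167 163 165 163 165 167 167 164 173 181  76  15  21  29  18   0
   4 178 173 165 166 162 165 164 166 166 164 167]
178 [163 165 167 164 163 166 164 164 167 163 170 180  76  12  17  23  30  11
   0 177 170 167 163 164 167 164 162 166 166 161]
179 [165 167 168 167 166 161 166 164 161 165 174 188  86  18  15  19  15  23
   0 174 171 167 167 162 162 168 165 166 162 167]
180 [168 165 168 164 164 162 167 163 165 168 170 117  47   9  18  10  13  12
   0 180 174 165 166 166 163 160 165 163 165 164]
181 [166 164 163 164 168 166 164 168 163 168 175 108  35   8  29  28  24  14
   0  88 162 165 164 167 163 163 163 162 168 166]
182 [167 166 163 164 162 167 166 168 165 168 179 149 184 192 191 195 186 113
 168 173 165 160 168 161 166 163 165 163 164 167]
183 [161 163 168 172 176 168 165 163 165 170  76  45  80  77  81  83 107 166
 175 170 167 165 166 166 160 163 168 162 164 166]
184 [166 166 173 108  47 161 167 165 166 171 127 115 112 114 110 105 102 172
 177 177 17
[... 1116 characters left out ...]
138 141 114 171
 179 176 177 171 170 166 163 163 160 162 166 163]
194 [167 170 170 149  77  61  61  68  63  67 142 136 141 139 146 143  86 100
  97 103 106 103 157 163 165 161 166 161 169 165]
195 [ 97 166 172 148  59  42  56  61  57  59  59  55 106 100 112 115  84  62
  57  59  63  56 132 159 164 166 167 163 164 166]
196 [ 99 174 181 145 115 106 103 106  96  94  90  82  80  87  73  75  81  78
  75  62  59  55 122 166 171 165 164 168 167 171]
197 [ 57  67 120 132 139 139 143 140 139 139 141 140 142 145 141 144 141 144
 143 144 145 141 166 174 178 169 161 153 148 138]
198 [ 60  58  94 108 137 139 133 134 137 135 142 139 137 141 139 138 138 139
 139 140 138 141 117 102  99  58  92  97 100 100]
```

Run:
```python
from ang import *
import json
s=json.load(open('s13.json'));C=cal('wrist',s)
P=px2w([(323.2,154),(323.1,170),(322.9,180.5)],.012,C);M=px2w([(320.75,184.5),(320.75,191.5)],.011,C)
d=P[2]-P[0];print('needle line',np.degrees(np.arctan2(d[1],d[0])))
for c in ([.6232,.1845,0],[.6235,.1844,0],[.6231,.1853,0]):
    c=np.array(c);a=lambda w:np.round([np.degrees(np.arctan2(*(w-c)[1::-1])),np.hypot(*(w-c)[:2])],4)
    print([a(w) for w in P],[a(w) for w in M])
# axis from knob disc? bar
```

```text
needle line -26.84402563979424
[array([-25.0195,   0.0307]), array([-25.4413,   0.0424]), array([-25.7278,   0.0502])] [array([-27.479 ,   0.0534]), array([-27.3711,   0.0587])]
[array([-25.0878,   0.0304]), array([-25.4937,   0.0421]), array([-25.7739,   0.0499])] [array([-27.5327,   0.0531]), array([-27.4193,   0.0584])]
[array([-26.2745,   0.0312]), array([-26.3497,   0.0429]), array([-26.4937,   0.0507])] [array([-28.1846,   0.0539]), array([-28.0141,   0.0592])]
```

Residual is about 1.65° clockwise. Regrip at the same yaw and turn by that.

```bash
python3 -m creep '{"slide":[[0.15,0,0],[0.3,0,0.12],[0.3,0,0.3],[0.3,0,0.5],[0.3,0,0.65]],"rot":[[0,0,0],[0,0,0],[0,0,0],[0,0,0],[0,0,0]],"claw":[-0.3,-0.3,-0.3,-0.3,-0.3]}' 40
python3 -m creep '{"slide":[[0,0,0],[0,0,0],[0,0,0],[0,0,0],[0,0,0]],"rot":[[0,0,0],[0,0,0],[0,0,0],[0,0,0],[0,0,0]],"claw":[-0.3,-0.3,1,1,1]}' 40
python3 -m creep '{"slide":[[0,0,0],[0,0,0],[0,0,0],[0,0,0],[0,0,0]],"rot":[[0,0,0],[0,0,0.006],[0,0,0.012],[0,0,0.018],[0,0,0.018]],"claw":[1,1,1,1,1]}' 40
python3 -c "
from h import *
to([.6232,.1845,.024],62.1)"
```

```text
time: 39.7
tcp_pos: [0.6213, 0.185, 0.0245]
ee_rot: [-0.71, -3.059, 0.002]
ft_force: [0.4, 0.3, 0.2]
grip_width: 0.0559
grasp_force: 0.0
time: 40.2
tcp_pos: [0.6245, 0.1849, 0.0283]
ee_rot: [0.712, 3.057, 0.002]
ft_force: [2.3, 4.4, 21.3]
grip_width: 0.0129
grasp_force: 44.3
time: 40.7
tcp_pos: [0.6245, 0.185, 0.0284]
ee_rot: [0.755, 3.047, 0.002]
ft_force: [-0.5, 0.9, 10.3]
grip_width: 0.0133
grasp_force: 42.1
t 40.7 tcp [0.6245 0.185  0.0284] y-ang 62.15 F [-0.5  0.9 10.3] w 0.0133 gf 42.1
 slide [0.0039, -0.0042, 0.0174] rot [0.0011, 0.0013, 0.0006]
```

```bash
python3 -m creep '{"slide":[[0,0,0],[0,0,0],[0,0,0],[0,0,0]],"rot":[[0,0,0],[0,0,0],[0,0,0],[0,0,0]],"claw":[-0.3,-0.3,-0.3,-0.3]}' 40
python3 -m creep '{"slide":[[0,0,-0.1],[0,0,-0.3],[0,0,-0.45],[-0.15,0,-0.5],[-0.3,0,-0.5]],"rot":[[0,0,0],[0,0,0],[0,0,0],[0,0,0],[0,0,0]],"claw":[-0.3,-0.3,-0.3,-0.3,-0.3]}' 40
python3 -m creep '{"slide":[[0,0,0],[0,0,0],[0,0,0],[0,0,0]],"rot":[[0,0,0],[0,0,0],[0,0,0],[0,0,0]],"claw":[-0.3,-0.3,-0.3,-0.3]}' 40
python3 - <<'E'
from h import *
import json
s=arm.sense();to([.6232,.1845,.024],62.1,s)
im=arm.grab_frame('wrist');cv2.imwrite('pics/w14.png',im)
json.dump({k:np.array(v).tolist() for k,v in s.items()},open('s14.json','w'))
C=cal('wrist',s);a=np.radians(-28);c=np.array([.6232,.185,.0115]);p=w2px([c,c+[.052*np.cos(a),.052*np.sin(a),0],c+[.064*np.cos(a),.064*np.sin(a),0]],C);print(p)
g=im.mean(2).astype(int);u=int(p[1,0])
for r in range(int(p[1,1])-25,int(p[2,1])+6):print(r,u-13,*g[r,u-13:u+14])
E
```

```text
time: 41.1
tcp_pos: [0.6234, 0.1845, 0.0265]
ee_rot: [0.755, 3.049, -0.001]
ft_force: [-1.2, 0.1, 0.2]
grip_width: 0.0553
grasp_force: 0.0
time: 41.6
tcp_pos: [0.6915, 0.1499, 0.1553]
ee_rot: [0.752, 3.045, 0.003]
ft_force: [0.6, 0.4, -0.5]
grip_width: 0.0555
grasp_force: 0.0
time: 42.0
tcp_pos: [0.6891, 0.1502, 0.1518]
ee_rot: [-0.754, -3.05, 0.001]
ft_force: [-1.0, 0.1, -0.5]
grip_width: 0.0555
grasp_force: 0.0
t 42.0 tcp [0.6891 0.1502 0.1518] y-ang 62.22 F [-1.   0.1 -0.5] w 0.0555 gf 0.0
 slide [0.297, -0.0012, 0.511] rot [-0.0003, 0.0, 0.0013]
[[322.64694906 112.75659766]
 [322.30025508 193.91176919]
 [322.2253914  211.40463177]]
168 309 173 173 170 167 171 174 169 168 179 192 81 21 23 17 23 33 20 10 183 177 171 173 170 169 172 170 167
169 309 171 172 175 167 173 168 171 171 182 126 49 21 18 24 28 24 22 7 101 176 175 167 171 171 168 172 168
170 309 170 168 171 171 171 169 172 169 181 116 45 14 19 19 27 20 10 4 92 172 174 172 170 168 169 169 174
171 309 172 169 173 170 171 174 170 171 177 191 77 12 25 24 27 27 20 1 177 176 175 173 171 172 169 171 173
172 309 169 171 170 169 173 
[... 4129 characters left out ...]
 147 145 143 152 144 151 145 148 148 149 149 149 148 144 153 157 159
211 309 63 59 58 70 148 94 78 142 149 139 139 147 143 135 140 142 144 144 140 147 140 141 144 145 116 100 103
212 309 61 59 67 76 87 79 78 76 137 142 137 139 141 138 139 137 139 139 137 140 140 141 142 145 81 104 107
213 309 64 66 63 78 86 85 85 77 142 149 148 138 142 139 143 144 142 144 141 142 145 139 143 146 121 108 107
214 309 65 60 63 71 70 70 63 63 65 78 113 124 123 121 124 121 120 121 121 119 120 126 122 126 119 113 116
215 309 64 61 63 63 60 66 62 69 61 64 57 103 110 109 107 107 108 105 102 104 100 103 110 111 93 84 51
216 309 61 63 65 59 67 61 68 61 69 63 57 112 114 66 107 110 101 105 107 114 113 117 89 55 46 55 58
```

Needle and tine now line up within about 0.3 mm (0.3°). Now fetch the lid.

```bash
python3 -m creep '{"slide":[[0,0,-0.1],[0,0,-0.2],[0,0,-0.3],[0,0,-0.3],[0,0,-0.3]],"rot":[[0,0,0.09],[0,0,0.18],[0,0,0.27],[0,0,0.36],[0,0,0.45]],"claw":[-1,-1,-1,-1,-1]}' 60
python3 -c "
from h import *
to([.4295,.28,.22],0)"
```

```text
time: 42.55
tcp_pos: [0.6898, 0.1502, 0.2278]
ee_rot: [1.77, 2.594, 0.002]
ft_force: [-0.2, -0.9, -0.8]
grip_width: 0.0854
grasp_force: 0.0
t 42.55 tcp [0.6898 0.1502 0.2278] y-ang 21.38 F [-0.2 -0.9 -0.8] w 0.0854 gf 0.0
 slide [0.863, -0.7803, 0.0293] rot [0.0011, 0.0002, 0.2375]
```

```bash
python3 -m creep '{"slide":[[0.14,-0.13,0],[0.28,-0.26,0],[0.42,-0.39,0],[0.56,-0.52,0],[0.7,-0.65,0.02]],"rot":[[0,0,0.09],[0,0,0.18],[0,0,0.237],[0,0,0.237],[0,0,0.237]],"claw":[-1,-1,-1,-1,-1]}' 60
python3 -m creep '{"slide":[[0,0,0],[0,0,0],[0,0,0]],"rot":[[0,0,0],[0,0,0],[0,0,0]],"claw":[-1,-1,-1]}' 60
python3 - <<'E'
from h import *
s=arm.sense();to([.4295,.3645,.0265],0,s)
im=arm.grab_frame('wrist');cv2.imwrite('pics/w15.png',im)
for t in['lid','mat']:print(t,[(round(d['score'],2),np.round(d['point'],4).tolist()) for d in arm.place_of(t,'wrist')])
C=cal('wrist',s);print(w2px([[.4295,.3645,.048],[.4295-.083,.3645-.066,.014],[.4295+.066,.3645-.083,.014]],C).round(1))
E
```

```text
time: 43.05
tcp_pos: [0.4719, 0.253, 0.2222]
ee_rot: [2.214, 2.228, 0.002]
ft_force: [0.4, 0.9, 0.2]
grip_width: 0.0857
grasp_force: 0.0
time: 43.35
tcp_pos: [0.4747, 0.2522, 0.2218]
ee_rot: [2.214, 2.228, 0.001]
ft_force: [0.5, -0.2, 0.0]
grip_width: 0.0854
grasp_force: 0.0
t 43.35 tcp [0.4747 0.2522 0.2218] y-ang 0.34 F [ 0.5 -0.2  0. ] w 0.0854 gf 0.0
 slide [0.4504, -0.1787, 0.7811] rot [0.0006, 0.0001, 0.0038]
lid [(0.59, [0.4312, 0.365, 0.0047])]
mat []
[[257.6  51.7]
 [163.2 145.3]
 [348.8 167.3]]
```

View pics/w15.png

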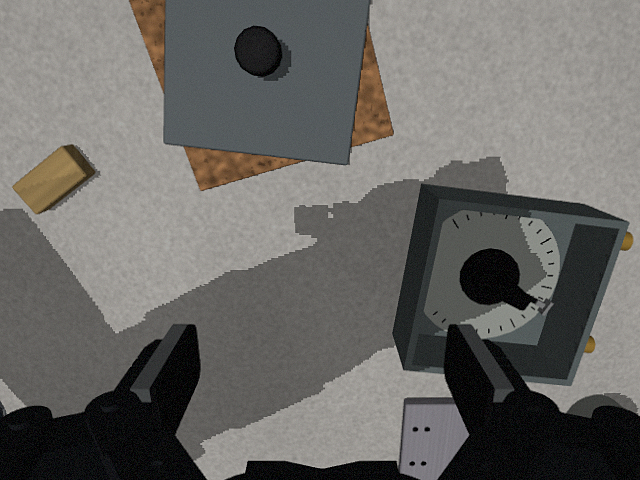

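The lid sits on the mat, grip at (258,51). Grasp it with the same yaw.

```bash
python3 -m creep '{"slide":[[0.15,-0.06,0],[0.3,-0.12,0.1],[0.45,-0.178,0.25],[0.45,-0.178,0.42],[0.45,-0.178,0.6]],"rot":[[0,0,0.004],[0,0,0.004],[0,0,0.004],[0,0,0.004],[0,0,0.004]],"claw":[-1,-1,-1,-1,-1]}' 60
python3 -m creep '{"slide":[[0,0,0.1],[0,0,0.16],[0,0,0.175],[0,0,0.175],[0,0,0.175]],"rot":[[0,0,0],[0,0,0],[0,0,0],[0,0,0],[0,0,0]],"claw":[-1,-1,-1,-1,-1]}' 60
python3 -c "
from h import *
to([.4295,.3645,.027],0)"
python3 -m creep '{"slide":[[0,0,0],[0,0,0],[0,0,0],[0,0,0],[0,0,0]],"rot":[[0,0,0],[0,0,0],[0,0,0],[0,0,0],[0,0,0]],"claw":[1,1,1,1,1]}' 60
python3 -m creep '{"slide":[[0,0,0],[0,0,0],[0,0,0],[0,0,0]],"rot":[[0,0,0],[0,0,0],[0,0,0],[0,0,0]],"claw":[1,1,1,1]}' 90
```

```text
time: 44.0
tcp_pos: [0.4291, 0.3655, 0.0698]
ee_rot: [2.22, 2.222, 0.001]
ft_force: [0.7, 0.0, -1.0]
grip_width: 0.0857
grasp_force: 0.0
time: 44.5
tcp_pos: [0.4298, 0.3647, 0.0286]
ee_rot: [2.222, 2.22, 0.002]
ft_force: [0.1, 0.7, 0.9]
grip_width: 0.0855
grasp_force: 0.0
t 44.5 tcp [0.4298 0.3647 0.0286] y-ang -0.04 F [0.1 0.7 0.9] w 0.0855 gf 0.0
 slide [-0.0007, -0.0011, 0.0064] rot [0.0007, -0.0002, -0.0005]
time: 45.0
tcp_pos: [0.4292, 0.3646, 0.0283]
ee_rot: [2.221, 2.221, 0.001]
ft_force: [-2.6, -1.5, 8.1]
grip_width: 0.03
grasp_force: 58.7
time: 45.4
tcp_pos: [0.4292, 0.3646, 0.0284]
ee_rot: [2.221, 2.221, 0.001]
ft_force: [-1.5, -1.5, 11.0]
grip_width: 0.0294
grasp_force: 88.0
```

```bash
python3 -m creep '{"slide":[[0,0,-0.05],[0,0,-0.15],[0,0,-0.3],[0,0,-0.45],[0,0,-0.52]],"rot":[[0,0,0],[0,0,0],[0,0,0],[0,0,0],[0,0,0]],"claw":[1,1,1,1,1]}' 90
python3 -m creep '{"slide":[[-0.1,0.1,0],[-0.24,0.26,0],[-0.38,0.42,0],[-0.52,0.57,0],[-0.64,0.69,0]],"rot":[[0,0,0],[0,0,0],[0,0,0],[0,0,0],[0,0,0]],"claw":[1,1,1,1,1]}' 90
python3 -m creep '{"slide":[[0,0,0],[0,0,0],[0,0,0]],"rot":[[0,0,0],[0,0,0],[0,0,0]],"claw":[1,1,1]}' 90
python3 -c "
from h import *
to([.6239,.1848,.095],0)"
```

```text
time: 45.9
tcp_pos: [0.4297, 0.3651, 0.1617]
ee_rot: [2.221, 2.221, 0.006]
ft_force: [0.2, 0.5, -3.5]
grip_width: 0.0292
grasp_force: 89.3
time: 46.4
tcp_pos: [0.6026, 0.2028, 0.1585]
ee_rot: [2.221, 2.221, 0.0]
ft_force: [0.0, 1.4, -2.5]
grip_width: 0.0294
grasp_force: 89.6
time: 46.7
tcp_pos: [0.6008, 0.2049, 0.158]
ee_rot: [-2.221, -2.222, 0.001]
ft_force: [-0.3, 0.4, -2.8]
grip_width: 0.0289
grasp_force: 89.8
t 46.7 tcp [0.6008 0.2049 0.158 ] y-ang 0.01 F [-0.3  0.4 -2.8] w 0.0289 gf 89.8
 slide [-0.0805, 0.0924, 0.2522] rot [-0.0002, 0.0002, 0.0001]
```

```bash
python3 -m creep '{"slide":[[-0.04,0.05,0],[-0.08,0.092,0.03],[-0.08,0.092,0.12],[-0.08,0.092,0.2],[-0.08,0.092,0.25]],"rot":[[0,0,0],[0,0,0],[0,0,0],[0,0,0],[0,0,0]],"claw":[1,1,1,1,1]}' 90
python3 -m creep '{"slide":[[0,0,0],[0,0,0]],"rot":[[0,0,0],[0,0,0]],"claw":[1,1]}' 90
python3 - <<'E'
from h import *
s=arm.sense();to([.6239,.1848,.0804],0,s)
for c in('top','scene'):
    arm.grab_frame(c);print([(round(d['score'],2),np.round(d['point'],4).tolist()) for d in arm.place_of('lid',c)])
E
```

```text
time: 47.2
tcp_pos: [0.6234, 0.1845, 0.0934]
ee_rot: [-2.221, -2.221, 0.003]
ft_force: [-0.5, -0.6, -3.2]
grip_width: 0.0291
grasp_force: 90.0
time: 47.4
tcp_pos: [0.6244, 0.1846, 0.0958]
ee_rot: [2.221, 2.221, -0.0]
ft_force: [0.0, -0.0, -1.2]
grip_width: 0.0292
grasp_force: 90.0
t 47.4 tcp [0.6244 0.1846 0.0958] y-ang 0.01 F [ 0.  -0.  -1.2] w 0.0292 gf 90.0
 slide [0.0007, -0.0021, 0.0615] rot [0.0002, 0.0002, 0.0001]
[(0.95, [0.6243, 0.181, 0.0705])]
[(0.55, [0.6231, 0.1871, 0.0702])]
```

```bash
python3 -m creep '{"slide":[[0,0,0.02],[0,0,0.035],[0,0,0.048],[0,0,0.058],[0,0,0.058]],"rot":[[0,0,0],[0,0,0],[0,0,0],[0,0,0],[0,0,0]],"claw":[1,1,1,1,1]}' 90
python3 -m creep '{"slide":[[0,0,0.004],[0,0,0.006],[0,0,0.006]],"rot":[[0,0,0],[0,0,0],[0,0,0]],"claw":[1,1,1]}' 90
```

```text
time: 48.1
tcp_pos: [0.6243, 0.1843, 0.0807]
ee_rot: [2.222, 2.221, -0.001]
ft_force: [-0.7, -0.4, -2.0]
grip_width: 0.0291
grasp_force: 89.9
time: 48.4
tcp_pos: [0.6245, 0.1844, 0.0805]
ee_rot: [2.221, 2.221, 0.001]
ft_force: [-8.1, -1.8, 14.4]
grip_width: 0.0291
grasp_force: 91.6
```

Seated at the predicted height (TCP 0.0805). Release, retreat and check everything.

```bash
python3 -m creep '{"slide":[[0,0,0],[0,0,0],[0,0,0],[0,0,0],[0,0,0]],"rot":[[0,0,0],[0,0,0],[0,0,0],[0,0,0],[0,0,0]],"claw":[-1,-1,-1,-1,-1]}' 60
python3 -m creep '{"slide":[[0,0,-0.15],[0,0,-0.35],[0,0,-0.55],[-0.15,-0.1,-0.65],[-0.3,-0.2,-0.7]],"rot":[[0,0,0],[0,0,0],[0,0,0],[0,0,0],[0,0,0]],"claw":[-1,-1,-1,-1,-1]}' 60
python3 -m creep '{"slide":[[-0.15,-0.1,-0.1],[-0.3,-0.2,-0.2],[-0.45,-0.3,-0.3],[-0.55,-0.3,-0.4],[-0.55,-0.3,-0.4]],"rot":[[0,0,0],[0,0,0],[0,0,0],[0,0,0],[0,0,0]],"claw":[-1,-1,-1,-1,-1]}' 60
python3 -m creep '{"slide":[[0,0,0],[0,0,0],[0,0,0]],"rot":[[0,0,0],[0,0,0],[0,0,0]],"claw":[-1,-1,-1]}' 60
python3 - <<'E'
from h import *
s=arm.sense();to([.5,0,.35],0,s)
im=arm.grab_frame('wrist');cv2.imwrite('pics/w16.png',im)
for t in['segment0','lid','tin']:print(t,[(round(d['score'],2),np.round(d['point'],4).tolist()) for d in arm.place_of(t,'wrist')])
arm.grab_frame('scene')
for t in['lid','tin','cup_a','driver','offcut_a']:print(t,[(round(d['score'],2),np.round(d['point'],4).tolist()) for d in arm.place_of(t,'scene')])
E
```

```text
time: 48.9
tcp_pos: [0.6244, 0.1843, 0.0792]
ee_rot: [2.222, 2.221, -0.001]
ft_force: [0.2, 0.4, 0.2]
grip_width: 0.0853
grasp_force: 0.0
time: 49.4
tcp_pos: [0.5752, 0.1096, 0.2567]
ee_rot: [2.218, 2.221, 0.005]
ft_force: [1.1, -1.1, -0.3]
grip_width: 0.0855
grasp_force: 0.0
time: 49.9
tcp_pos: [0.4994, -0.0307, 0.358]
ee_rot: [2.222, 2.214, 0.004]
ft_force: [0.8, 1.1, 0.7]
grip_width: 0.0853
grasp_force: 0.0
time: 50.2
tcp_pos: [0.4993, -0.0272, 0.3534]
ee_rot: [-2.22, -2.222, 0.002]
ft_force: [-1.0, 0.5, -0.1]
grip_width: 0.0853
grasp_force: 0.0
t 50.2 tcp [ 0.4993 -0.0272  0.3534] y-ang 0.05 F [-1.   0.5 -0.1] w 0.0853 gf 0.0
 slide [0.1087, 0.0031, 0.0135] rot [-0.001, 0.0002, 0.0005]
segment0 [(0.98, [0.6177, -0.0981, 0.0108]), (0.91, [0.6198, -0.2416, 0.014]), (0.91, [0.4795, -0.2659, -0.0006]), (0.82, [0.3138, -0.1508, -0.004]), (0.8, [0.6162, -0.1682, 0.0121]), (0.75, [0.5638, -0.3936, -0.0026])]
lid []
tin [(0.9, [0.4263, -0.3747, -0.0011])]
lid [(0.66, [0.6257, 0.1863, 0.0566]), (0.6, [0.6177, -0.2362, 0.0113])]
tin [(0.6, [0.431, -0.3743, -0.0046])]
cup_a [(0.7, [0.8023, -0.0895, 0.0008]), (0.64, [0.7614, 0.0189, 0.0041])]
driver [(0.43, [0.3005, -0.2711, -0.0045]), (0.22, [0.4294, -0.3758, -0.0061])]
offcut_a [(0.78, [0.2495, 0.269, -0.0015])]
```

View pics/w16.png

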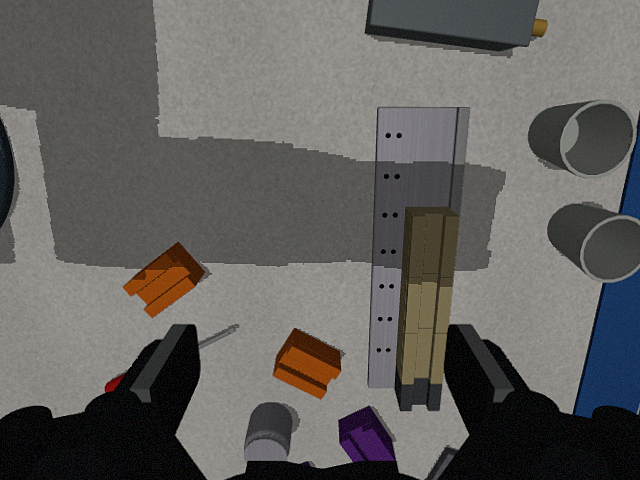

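The row is still closed (rows 208–383), the lid is seated at z ≈ 0.056, and the bystanders are unmoved. Handing in.

```bash
python3 -c "
from station import arm
print(arm.close_job())"
```

```text
the job is handed in; nothing more can be done
None
```

I handed the job in at about 50 s: the three beige segments present form one closed row against the end block and fence, the needle points at the mark within about 0.3°, the lid is back closed on the case, and nothing else moved.

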